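# Spin-dry the washed cups

### The arm

A 6-joint arm with a two-finger parallel gripper is mounted at the origin on the work surface. World frame = base frame: x ahead of the robot, y to its left, z up, the work surface at z = 0. Lengths are in m, angles in rad, forces in N, time in s.
With the tool pointing down it reaches from about 0.25 to 0.775 m from the base axis. Payload 8.9 kg.
Tool frame: the origin (TCP) lies midway between the tips of the shut fingers; the grasp point (between the pads) lies 19 mm behind it; x points along the fingers, y is the direction in which the jaws open and shut, and the axes are right-handed (so a half turn about x gives the same grasp; the last joint's range is limited). The gripper opens to 85 mm and grips with 20 to 120 N. Pads are 22 mm wide; open, the fingers measure 114 mm over their backs; the gripper's body (76 mm by 85 mm) begins 54 mm behind the grasp point. The pads swing forward as they close: fully open they stand 13 mm farther back than shut.
Start: joints at [0.996, 0.291, -0.153, 1.127, 0, 1.431], TCP at [0.222, 0.476, 0.231] pointing down, gripper open.
Joint ranges: [-2.52, 2.52], [-0.91, 1.74], [-1.3, 1.37], [-1.96, 2.02], [-1.52, 1.47], [-3.14, 3.14]. Speed limits (rad/s): [2.22, 2.22, 2.79, 3.14, 3.14, 3.14].

### API

Orientations are given as [roll, pitch, yaw] about the fixed x, y, z axes, in that order (R = Rz(yaw) Ry(pitch) Rx(roll)).
In Python, from workcell import env gives the robot as it stands. The module is installed in compiled form; this text tells all that it offers.
- The arm moves only by the shell command python3 -m inch 'ROWS' [FORCE]. ROWS is a JSON object of lists of equal length, an entry for each row: "xyz": the shift along the world's x, y, z in m, a list of three; "roll": the turn about the world's z in rad; "fingers": the opening, from -1 (shut) to 1 (fully open). In form: {"xyz": [[x, y, z], ...], "roll": [roll, ...], "fingers": [fingers, ...]}. A call has exactly 5 rows; each row is the pose to reach, as a shift and turn from the pose commanded when the call began; what a row does not reach only later rows make up. A row lasts 1/12 s, in which the tool goes at most 41.7 mm and 7.16 degrees, less where a joint would pass 70% of its speed; a pose out of reach is approached as far as the arm can. A call with a gripper value outside its range is refused whole. The fingers move at their own pace and stop on an object; FORCE is the grip in N (left out, the last holds). Time passes only in rows, so rows that repeat a pose let the fingers close, or fill a call up. It gives the time, the measured TCP pose, the force and the opening at its end, in the units of the state.
- env.observe(): the state, without advancing time (a new reading comes with each control period).
- env.snapshot(name): name is "scene" or "top" or "wrist"; returns the picture (384x512x3 uint8, blue, green, red); there is no depth.
- env.camera_info(name): a dict with "K" (3x3 intrinsics, pixels), "R" (3x3) and "t" (3): a world point X has camera coordinates R X + t; the wrist camera has in their place "mount" (4x4, takes a point from camera to tool coordinates, whose origin is the TCP and whose axes are the tool frame's). Camera axes: x right, y down, z forward; pixel columns grow to the right and rows downward; lengths in m; the calibration is good to about 2 mm. A picture is of the moment at which its call begins: read the wrist's pose just before it. camera_info takes no time and is no camera call.
- env.job_done(): hands the job in, once; it reports no verdict.
The state is a dict: "time_s": time; "joint_pos": joint angles; "joint_velocities": joint speeds; "effort": joint torques, N m; "position": TCP position; "orientation": TCP orientation; "force": force on the tool from outside, world axes, zero at the start; "wrist_torque": the same for the moment, N m; "opening": finger opening in m.
Only numpy, scipy, OpenCV 4.12 (cv2) and the standard library are available. Lean on these libraries where they do the work, as an engineer would, in place of code of your own. Each camera call takes 0.05 s, during which the arm holds its last target.

### The job

Stand all the washed steel cups, upside down as they are, in the round basket of the hand-cranked spinner, slide its hood fully home over them, swing the latch lever all the way across to lock it, and spin the cups by turning the crank steadily clockwise by its knob for at least three full turns. Then swing the latch fully back, slide the hood all the way back and set every cup, still upside down, in the wooden serving tray. Never swing the latch across before the hood is home, and leave the kitchen things at the far edge alone.

Things in the scene. Friction and masses are not known exactly. Their poses are not given: they have to be found in the camera images.
- spinner: Fixed hand-cranked cup spinner: grey base plate 216 mm (x), y from -310 to 250 mm, 6 mm thick. Origin on the counter under the basket's axis; z up. The round basket is at the origin, the crank with its gear housing (90 x 100 mm, 60 mm high) 175 mm along +y, the sliding hood is parked along -y, the latch stands at the -x side.
- hood (a joint): Sliding hood 200 x 220 mm, 104 mm high (clear roof, white walls on three sides, open towards +y): 0 = fully home over the basket, 0.195 m = fully back along the spinner's -y (starts nearly fully back). Has a stop at each end. About 2 N of friction; stays where left. Home means below 0.006, back means above 0.15.
- hood_post (a point): Middle of the hood's handle: upright black round post 20 mm thick, 42 mm high (21 mm above and below this point), standing on the middle of the hood's flat roof.
- basket_floor (a point): Centre of the upper face of the floor of the round steel basket: inner radius 86 mm, outer 90 mm, rim 18 mm above this floor, floor 22 mm above the counter. The basket turns with the crank, one turn for one turn. Room above this floor under the hood: 74 mm.
- latch (a joint): Steel latch lever with a black peg on a 10 mm radius column beside the hood's track, upright axis: 0 = open (points to the spinner's +y), 1.57 = locked (clockwise seen from above; points to the spinner's +x, right behind the hood's rear wall). Starts near 0. Light friction (1.5 N at the peg); stays where left. Locked means above 1.35, open below 0.25.
- latch_peg (a point): On the latch lever's upright round black peg, 16 mm thick, 30 mm high (15 mm above and below this point), standing on the lever arm, its foot level with the hood's roof (104 mm); 45 mm from the latch axis. Grip it and lead it round the axis; it may turn in the fingers.
- latch_axis (a point): Point on the latch's upright turning axis, at the height of latch_peg. It is 120 mm along -x and 130 mm along -y from the basket's axis.
- crank (a joint): Crank on the gear housing, upright axis. Grows clockwise seen from above; starts between -0.9 and 0.9 (0 = arm points to the spinner's -x). Backward stop at -1.2. It counts as spun at 17.8 rad. Friction about 2 N at the knob; it stays where left.
- crank_grip (a point): Middle of the crank's free-spinning upright black knob, 20 mm thick, 42 mm high (21 mm above and below this point), 45 mm from the crank's axis, standing on the crank arm.
- crank_axis (a point): Point on the crank's upright axis, at the height of crank_grip.
- serving_tray: Fixed shallow wooden tray 240 mm (x) by 140 mm (y), 16 mm high, wall 6 mm, inner floor 6 mm above the counter; origin under its centre on the counter, long side along its x.
- cup1_center (a point): Centre (half-way up, 30 mm above its mouth) of a plain steel cup standing upside down: 48 mm thick, 60 mm high, 110 g (hidden variation), straight sides. Its z axis points up. Only 2 or 3 of the four cups are present: None if absent.
- cup2_center (a point): Centre (half-way up, 30 mm above its mouth) of a plain steel cup standing upside down: 48 mm thick, 60 mm high, 110 g (hidden variation), straight sides. Its z axis points up. Only 2 or 3 of the four cups are present: None if absent.
- cup3_center (a point): Centre (half-way up, 30 mm above its mouth) of a plain steel cup standing upside down: 48 mm thick, 60 mm high, 110 g (hidden variation), straight sides. Its z axis points up. Only 2 or 3 of the four cups are present: None if absent.
- cup4_center (a point): Centre (half-way up, 30 mm above its mouth) of a plain steel cup standing upside down: 48 mm thick, 60 mm high, 110 g (hidden variation), straight sides. Its z axis points up. Only 2 or 3 of the four cups are present: None if absent.
- cup1: The same cup; origin at the centre of the face it stands on.
- cup2: The same cup; origin at the centre of the face it stands on.
- cup3: The same cup; origin at the centre of the face it stands on.
- cup4: The same cup; origin at the centre of the face it stands on.
- juicer: Yellow plastic citrus juicer, 128 mm across, 90 mm high, bystander at the far edge; origin under its centre.
- sugar_bowl: Lidded white ceramic sugar bowl, 90 mm across, 95 mm high, bystander; origin under its centre.
- reamer: Wooden reamer, 130 mm long, lying, bystander; origin at its middle on the counter.
- sieve: Stainless steel sieve, bowl 108 mm across, 41 mm high, with a 100 mm handle, bystander; origin under the bowl's centre.
Things that resemble listed ones, but are neither listed nor needed, are in the scene too. What is shaped like the cup2 but orange is not meant. Leave any yellow look-alike of the cup3 alone.

How it is judged:
By the outcome, as a careful person would: the job done as asked, in the order asked, and still so for the second after the job is handed in, with the robot touching nothing.
Of cup1, cup2, cup3, cup4 only 2 to 3 are there at a start; the rules pass over those that are not, and their reading is None.
At some moment in a run one of cup1, cup2, cup3, cup4 may be knocked a few centimetres aside while the robot is not near it.
It also fails if it takes over 210 s, if anything falls off the work surface, if the arm or the gripper's body presses on something with over 40 N, if the wrist force passes 120 N, or if a joint passes its speed limit or range.

## Working session

There is one attempt and no reset: what is moved stays moved. The work goes in short steps, Python scripts to look and compute and a shell command to move; the robot and the scene stay as the last step left them, time stands still between calls to the robot, and variables do not carry over. Pictures are saved under pics/ and viewed, and the job is handed in when it is done.

```bash
mkdir -p pics; python3 - <<'E'
from workcell import env
import cv2
s=env.observe(); print({k:s[k] for k in s})
for n in("scene","top","wrist"):
    cv2.imwrite(f"pics/{n}0.png",env.snapshot(n)); print(n,env.camera_info(n))
E
```

```text
{'time_s': 0.0, 'joint_pos': array([ 9.95705245e-01,  2.91292706e-01, -1.54107292e-01,  1.12668704e+00,
        2.19845618e-05,  1.43152041e+00]), 'joint_velocities': array([ 0.00177944, -0.00092498, -0.00014774, -0.00086648, -0.0016387 ,
        0.0018588 ]), 'effort': array([ 8.19046236e-04, -5.37149513e+01,  3.31368828e+01,  1.59578095e-02,
       -2.29260758e-05,  1.35086250e-05]), 'position': array([0.22137487, 0.47557806, 0.23073295]), 'orientation': array([-1.72710354,  1.56950543, -2.16291872]), 'force': array([ 0.63508205, -0.30341575,  0.15645774]), 'wrist_torque': array([ 0.01340276, -0.02811561,  0.03244403]), 'opening': 0.08546071530244012}
scene {'K': array([[364.23379   ,   0.        , 253.52792276],
       [  0.        , 364.23379   , 190.74866823],
       [  0.        ,   0.        ,   1.        ]]), 'R': array([[-6.12347029e-01,  7.90588969e-01,  4.45157004e-04],
       [ 4.47160869e-01,  3.46810623e-01, -8.24481382e-01],
       [-6.51980271e-01, -5.04669668e-01, -5.65888905e-01]]), 't': array([ 0.36374449, -0.1604096 ,  1.34123005])}
top {'K': array([[439.74381346,
[... 152 characters left out ...]
396307, -0.99979581, -0.01981494],
       [-0.99621518,  0.0056679 , -0.08673631],
       [ 0.08683091,  0.0193962 , -0.99603423]]), 't': array([0.00689977, 0.59382058, 1.25434688])}
wrist {'K': array([[276.92921488,   0.        , 258.21601466],
       [  0.        , 276.92921488, 194.0694195 ],
       [  0.        ,   0.        ,   1.        ]]), 'mount': array([[-3.02889537e-04, -3.06888206e-01,  9.51745521e-01,
        -1.42129627e-01],
       [ 9.99999952e-01, -1.48527948e-04,  2.70353830e-04,
        -3.17294981e-04],
       [ 5.83924077e-05,  9.51745558e-01,  3.06888237e-01,
        -7.80433773e-02],
       [ 0.00000000e+00,  0.00000000e+00,  0.00000000e+00,
         1.00000000e+00]])}
```

View pics/scene0.png

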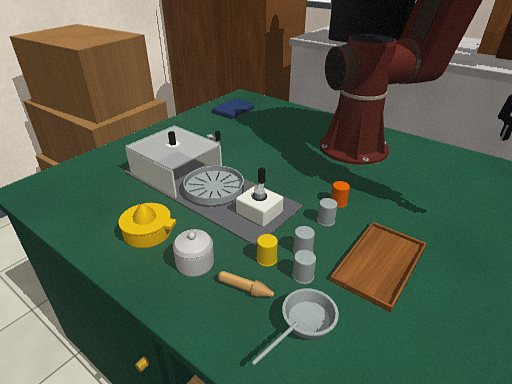

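```bash
python3 - <<'E'
import cv2
i=cv2.imread("pics/top0.png"); cv2.imwrite("pics/top0b.png",cv2.resize(i,None,fx=1.5625,fy=1.5625,interpolation=cv2.INTER_CUBIC))
E
```

```text
(no output)
```

View pics/top0b.png

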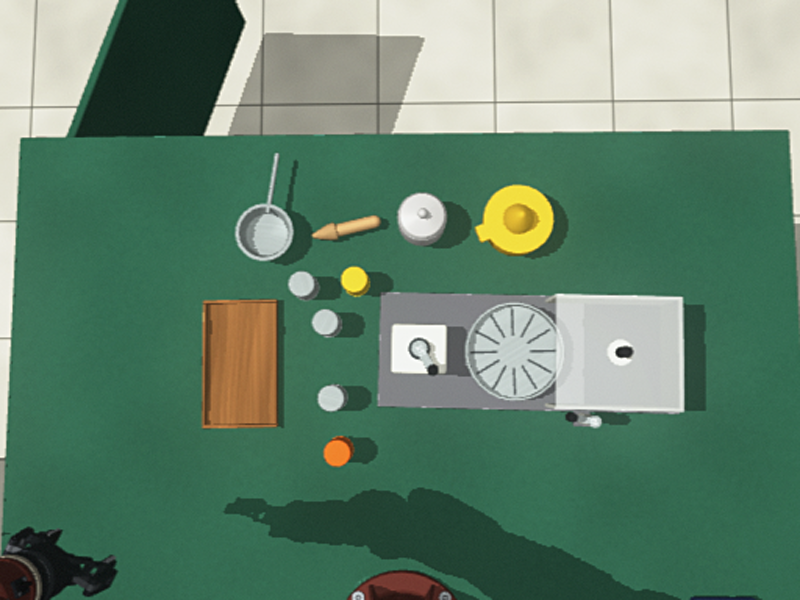

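View pics/wrist0.png

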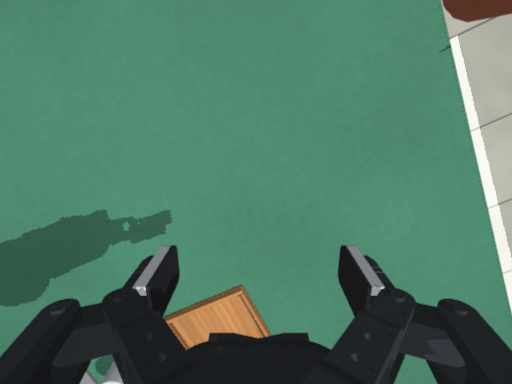

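The pictures show three grey cups (top view ×1.56: about (303,285), (326,322) and (332,397)), with the orange and yellow decoys next to them. The spinner's axes run roughly parallel to the world's, the hood is back, the latch is open, and the tray is at (240,364). I'll enlarge for accurate pixel readings.

```bash
cat > h.py <<'E'
from workcell import env
import numpy as np, cv2
def pix2w(u,v,z,cam="top"):
    c=env.camera_info(cam);K,R,t=c["K"],c["R"],c["t"]
    d=R.T@np.linalg.solve(K,[u,v,1.]); o=-R.T@t
    return o+d*(z-o[2])/d[2]
def w2pix(X,cam="top"):
    c=env.camera_info(cam);p=c["K"]@(c["R"]@np.array(X,float)+c["t"]);return p[:2]/p[2]
def crop(img,x0,y0,x1,y1,s,name):
    im=cv2.resize(img[y0:y1,x0:x1],None,fx=s,fy=s,interpolation=cv2.INTER_CUBIC)
    for x in range((x0+9)//10*10,x1,10):
        cv2.line(im,((x-x0)*s,0),((x-x0)*s,4 if x%50 else 12),(0,0,255),1)
        if x%50==0: cv2.putText(im,str(x),((x-x0)*s,22),0,.4,(0,0,255),1)
    for y in range((y0+9)//10*10,y1,10):
        cv2.line(im,(0,(y-y0)*s),(4 if y%50 else 12,(y-y0)*s),(0,0,255),1)
        if y%50==0: cv2.putText(im,str(y),(14,(y-y0)*s+4),0,.4,(0,0,255),1)
    cv2.imwrite(name,im)
E
python3 - <<'E'
from h import *
i=cv2.imread("pics/top0.png")
crop(i,120,165,260,305,5,"pics/c1.png".replace("c1","c1")) if 0 else crop(i,125,170,285,285,5,"pics/c1.png")
crop(i,280,180,440,290,5,"pics/c2.png")
E
```

```text
(no output)
```

View pics/c1.png

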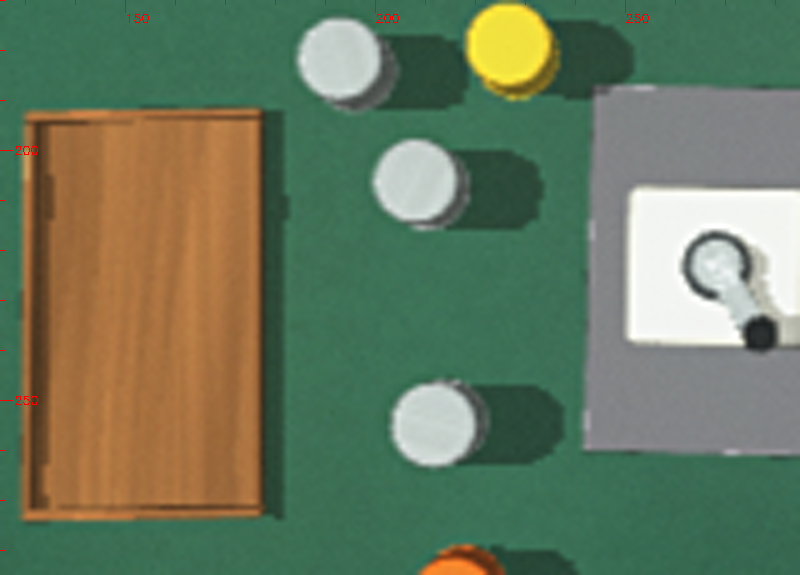

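View pics/c2.png

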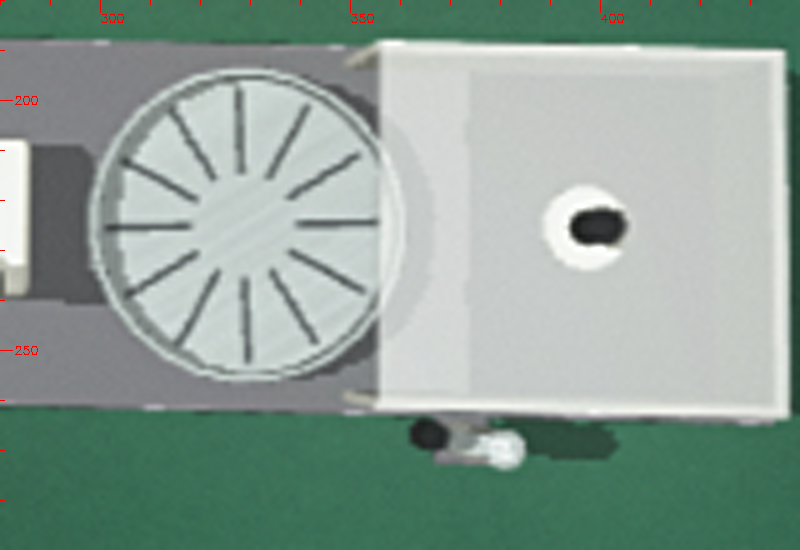

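```bash
python3 - <<'E'
from h import *
np.set_printoptions(precision=4,suppress=True)
P=lambda n,u,v,z:print(n,pix2w(u,v,z))
P("A",193,182,.06);P("B",208,206.2,.06);P("C",211.6,254.8,.06)
P("basket",329.4,225,.04)
P("plate TL",244,187.6,.006);P("plate BL",241.4,260,.006)
P("post top",401.6,225.4,.146);P("post foot",397.8,225.6,.104)
P("peg",365.6,266.8,.134);P("latchax",381,270,.125)
P("knob",277,236.6,.12);P("knob",277,236.6,.14)
for c in[(130,192),(177,192),(129.5,273.5),(177.5,272.5)]:P("tray",*c,.016)
# plate far right corner? spinner fit
i=cv2.imread("pics/scene0.png");crop(i,110,110,310,250,4,"pics/c3.png");crop(i,200,150,340,255,5,"pics/c4.png")
E
```

```text
A [0.6449 0.1778 0.06  ]
B [0.5755 0.1346 0.06  ]
C [0.4386 0.1238 0.06  ]
basket [ 0.5213 -0.2106  0.04  ]
plate TL [0.6343 0.0346 0.006 ]
plate BL [0.4213 0.0427 0.006 ]
post top [ 0.5161 -0.3823  0.146 ]
post foot [ 0.5169 -0.3852  0.104 ]
peg [ 0.4087 -0.2888  0.134 ]
latchax [ 0.3997 -0.3311  0.125 ]
knob [ 0.4885 -0.0583  0.12  ]
knob [ 0.4884 -0.0577  0.14  ]
tray [0.6221 0.3714 0.016 ]
tray [0.6213 0.232  0.016 ]
tray [0.3838 0.3679 0.016 ]
tray [0.3863 0.2278 0.016 ]
```

View pics/c3.png

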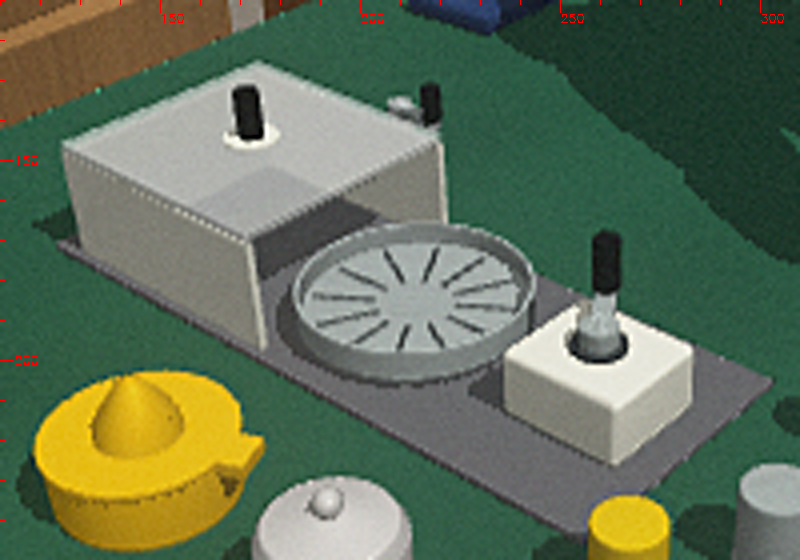

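View pics/c4.png

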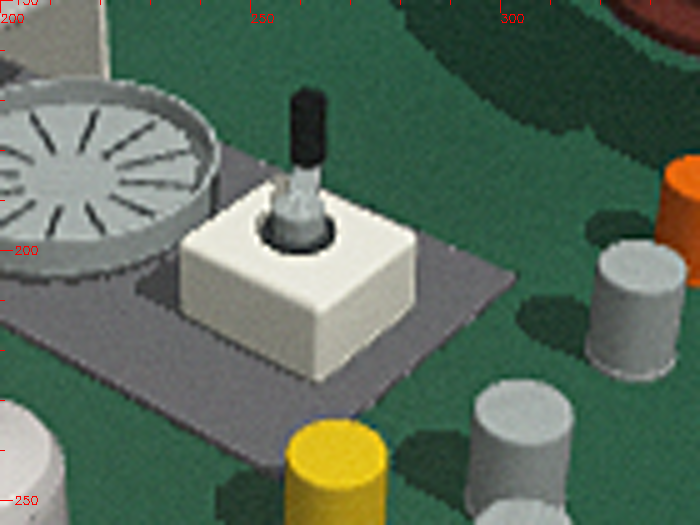

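```bash
python3 - <<'E'
from h import *
np.set_printoptions(precision=4,suppress=True)
def yaw(a,b,z):
    d=pix2w(*a,z)-pix2w(*b,z); return np.arctan2(-d[0],d[1])
print("yaws",yaw((356,188),(437,190.4),.104),yaw((355,260),(437.5,263),.104),yaw((244,187.6),(350,188.5),.006),yaw((242,260),(350,262),.006))
def tri(a,b):
    from scipy.optimize import least_squares
    r=least_squares(lambda X:np.r_[w2pix(X,"top")-a,w2pix(X,"scene")-b],[.5,0,.1]);return r.x,r.fun
print("knobtop",tri((277,236.6),(261.8,169)))
print("post top",tri((401.6,225.4),(171.5,132.5)))
print("peg top",tri((365.6,266.8),(217.2,132)))
print(w2pix([.4885,-.058,.14],"scene"),w2pix([.4885,-.058,.098],"scene"))
t=-.03;o=np.array([.521,-.2105]);R=np.array([[np.cos(t),-np.sin(t)],[np.sin(t),np.cos(t)]])
for n,p in dict(crank=(0,.175),latch=(-.12,-.13),hoodedge=(0,-.11)).items():print(n,o+R@p)
E
```

```text
yaws -0.036214357157270956 -0.03926436026966582 -0.01481671693920619 -0.021377189137629125
knobtop (array([ 0.4874, -0.0568,  0.1174]), array([-0.5811,  0.4183, -0.7221, -0.0331]))
post top (array([ 0.5151, -0.3826,  0.1412]), array([-0.4264,  0.4503, -0.7136, -0.0882]))
peg top (array([ 0.4082, -0.2895,  0.1296]), array([-0.1138,  0.0995, -0.1803, -0.0152]))
[260.575  161.7256] [260.4001 175.0742]
crank [ 0.5262 -0.0356]
latch [ 0.3972 -0.3368]
hoodedge [ 0.5177 -0.3205]
```

```bash
cat >> h.py <<'E'
from scipy.spatial.transform import Rotation as Ro
def st():
    s=env.observe();R=Ro.from_euler("xyz",s["orientation"]).as_matrix()
    print("t %.2f pos %s jawdeg %.1f q6 %.2f F %s open %.4f"%(s["time_s"],np.round(s["position"],4),np.degrees(np.arctan2(R[1,1],R[0,1])),s["joint_pos"][5],np.round(s["force"],1),s["opening"]))
    return s,R
E
python3 - <<'E'
from h import *
s,R=st();print(R.round(3))
print("yellow",pix2w(227,179,.06),"orange",pix2w(216.5,289,.06),"hood front",pix2w(356,225,.104),"crank axis",pix2w(268.4,223,.08))
E
```

```text
t 0.15 pos [0.2214 0.4757 0.2309] jawdeg 65.0 q6 1.43 F [ 0.3 -0.4 -0.5] open 0.0854
[[-0.001  0.422  0.907]
 [-0.001  0.907 -0.422]
 [-1.    -0.001 -0.   ]]
yellow [0.65291097 0.0807513  0.06      ] orange [0.34379796 0.10964155 0.06      ] hood front [ 0.5189946  -0.27276815  0.104     ] crank axis [ 0.52637233 -0.03604916  0.08      ]
```

```bash
python3 -m inch '{"xyz":[[0.02,-0.035,0],[0.04,-0.07,0],[0.06,-0.105,0],[0.08,-0.14,0],[0.1,-0.17,0]],"roll":[-0.12,-0.24,-0.36,-0.48,-0.6],"fingers":[0.65,0.65,0.65,0.65,0.65]}' 30
python3 -m inch '{"xyz":[[0.02,-0.035,0],[0.04,-0.07,0],[0.07,-0.105,0],[0.1,-0.14,0],[0.117,-0.182,0]],"roll":[-0.12,-0.24,-0.36,-0.48,-0.534],"fingers":[0.65,0.65,0.65,0.65,0.65]}' 30
python3 -c "from h import *;st()"
```

```text
time_s: 0.57
position: [0.3218, 0.3038, 0.2312]
orientation: [-1.021, 1.57, -2.062]
force: [2.0, -0.7, 0.2]
opening: 0.0703
time_s: 0.98
position: [0.4355, 0.1334, 0.2314]
orientation: [1.87, 1.569, 0.294]
force: [-0.1, 0.4, -0.4]
opening: 0.0705
t 0.98 pos [0.4355 0.1334 0.2314] jawdeg -0.3 q6 1.71 F [-0.1  0.4 -0.4] open 0.0705
```

```bash
python3 -m inch '{"xyz":[[0,0,-0.035],[0,0,-0.07],[0,0,-0.1],[0,0,-0.115],[0,0,-0.115]],"roll":[0,0,0,0,0],"fingers":[0.65,0.65,0.65,0.65,0.65]}' 30
python3 - <<'E'
from h import *
s,R=st()
w=env.snapshot("wrist");cv2.imwrite("pics/w1.png",w)
c=env.camera_info("wrist");M=np.array(c["mount"])
for X in ([.4386,.1238,.06],[.4386,.1238,.0]):
    p=np.linalg.inv(M)@np.r_[R.T@(np.array(X)-s["position"]),1];q=c["K"]@p[:3];print(q[:2]/q[2])
E
```

```text
time_s: 1.4
position: [0.4309, 0.1343, 0.1132]
orientation: [-1.427, 1.565, -2.998]
force: [-0.1, -0.2, 0.6]
opening: 0.0707
t 1.40 pos [0.4309 0.1343 0.1132] jawdeg 0.0 q6 1.71 F [-0.1 -0.2  0.6] open 0.0707
[268.16509645 225.75001287]
[266.40157739 200.1568473 ]
```

View pics/w1.png

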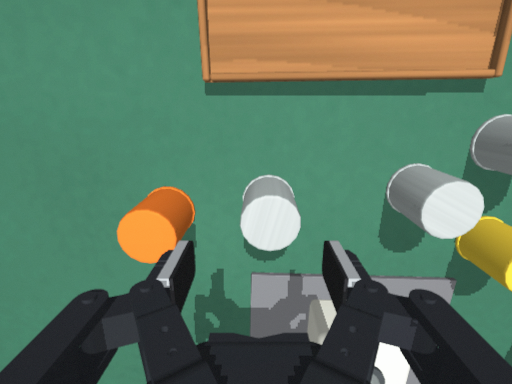

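```bash
python3 -m inch '{"xyz":[[0.0085,-0.009,0],[0.0085,-0.009,-0.03],[0.0085,-0.009,-0.06],[0.0085,-0.009,-0.09],[0.0085,-0.009,-0.09]],"roll":[0,0,0,0,0],"fingers":[0.65,0.65,0.65,0.65,0.65]}' 30
python3 -c "from h import *;st()"
```

```text
time_s: 1.87
position: [0.4407, 0.1252, 0.0239]
orientation: [-1.404, 1.567, -2.974]
force: [-1.9, -0.0, 0.6]
opening: 0.0703
t 1.87 pos [0.4407 0.1252 0.0239] jawdeg 0.1 q6 1.69 F [-1.9 -0.   0.6] open 0.0703
```

```bash
python3 -m inch '{"xyz":[[0,0,0],[0,0,0],[0,0,0],[0,0,0],[0,0,0]],"roll":[0,0,0,0,0],"fingers":[-0.2,-0.2,-0.2,-0.2,-0.2]}' 30
python3 -m inch '{"xyz":[[0,0,0.03],[0,0,0.065],[0,0,0.1],[0,0,0.13],[0,0,0.13]],"roll":[0,0,0,0,0],"fingers":[-0.2,-0.2,-0.2,-0.2,-0.2]}' 30
python3 - <<'E'
from h import *
st();cv2.imwrite("pics/w2.png",env.snapshot("wrist"))
E
```

```text
time_s: 2.28
position: [0.4439, 0.1261, 0.0283]
orientation: [1.633, 1.567, 0.064]
force: [-0.6, -0.7, 10.4]
opening: 0.0471
time_s: 2.7
position: [0.4458, 0.1264, 0.1629]
orientation: [1.684, 1.56, 0.115]
force: [1.1, -0.0, -0.7]
opening: 0.0471
t 2.70 pos [0.4458 0.1264 0.1629] jawdeg 0.1 q6 1.69 F [ 1.1 -0.  -0.7] open 0.0471
```

View pics/w2.png

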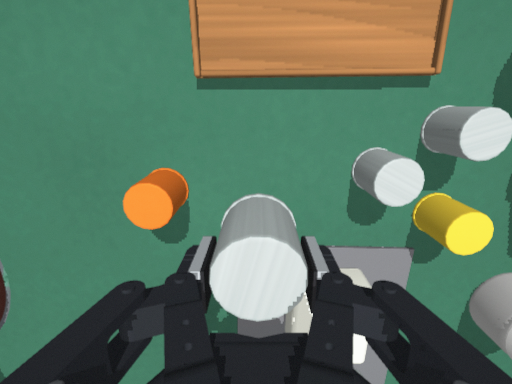

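```bash
python3 -m inch '{"xyz":[[0.006,-0.035,0.03],[0.01,-0.07,0.03],[0.014,-0.105,0.03],[0.018,-0.14,0.03],[0.02,-0.175,0.03]],"roll":[0,0,0,0,0],"fingers":[-0.2,-0.2,-0.2,-0.2,-0.2]}' 30
python3 -m inch '{"xyz":[[0.003,-0.035,0],[0.006,-0.07,0],[0.009,-0.105,0],[0.01,-0.14,0],[0.01,-0.172,0]],"roll":[0,0,0,0,0],"fingers":[-0.2,-0.2,-0.2,-0.2,-0.2]}' 30
python3 -m inch '{"xyz":[[0,0,-0.025],[0,0,-0.05],[0,0,-0.075],[0,0,-0.09],[0,0,-0.09]],"roll":[0,0,0,0,0],"fingers":[-0.2,-0.2,-0.2,-0.2,-0.2]}' 30
python3 -c "from h import *;st()"
```

```text
time_s: 3.17
position: [0.4618, -0.0507, 0.186]
orientation: [1.235, 1.571, -0.334]
force: [0.5, 1.4, -0.9]
opening: 0.047
time_s: 3.58
position: [0.4715, -0.223, 0.1857]
orientation: [-1.913, 1.57, 2.8]
force: [1.6, 0.1, -1.3]
opening: 0.0473
time_s: 4.0
position: [0.4694, -0.2196, 0.0928]
orientation: [-2.148, 1.564, 2.565]
force: [-0.6, 0.2, -0.6]
opening: 0.0472
t 4.00 pos [ 0.4694 -0.2196  0.0928] jawdeg 0.0 q6 0.99 F [-0.6  0.2 -0.6] open 0.0472
```

```bash
python3 -m inch '{"xyz":[[0.006,-0.001,-0.015],[0.006,-0.001,-0.03],[0.006,-0.001,-0.035],[0.006,-0.001,-0.04],[0.006,-0.001,-0.04]],"roll":[0,0,0,0,0],"fingers":[-0.2,-0.2,-0.2,-0.2,-0.2]}' 30
python3 - <<'E'
from h import *
st();cv2.imwrite("pics/s2.png",env.snapshot("scene"));crop(cv2.imread("pics/s2.png"),130,100,290,220,5,"pics/s2c.png")
E
```

```text
time_s: 4.42
position: [0.4777, -0.2219, 0.0562]
orientation: [-2.088, 1.57, 2.625]
force: [0.0, 1.4, -0.9]
opening: 0.047
t 4.42 pos [ 0.4777 -0.2219  0.0562] jawdeg 0.1 q6 1.00 F [ 0.   1.4 -0.9] open 0.0470
```

View pics/s2c.png

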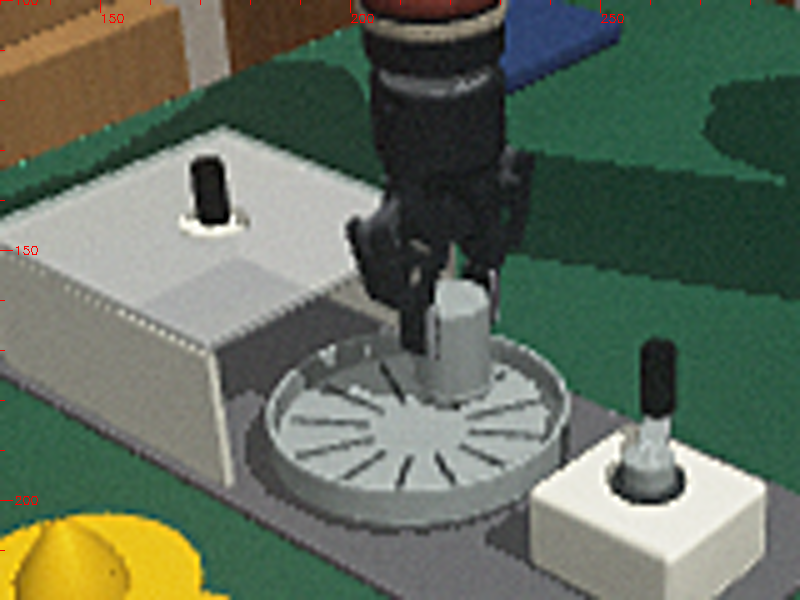

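```bash
python3 -m inch '{"xyz":[[0,0,-0.002],[0,0,-0.004],[0,0,-0.006],[0,0,-0.006],[0,0,-0.006]],"roll":[0,0,0,0,0],"fingers":[-0.2,-0.2,-0.2,-0.2,-0.2]}' 30
python3 -m inch '{"xyz":[[0,0,0],[0,0,0],[0,0,0],[0,0,0],[0,0,0]],"roll":[0,0,0,0,0],"fingers":[0.42,0.42,0.42,0.42,0.42]}' 30
python3 -m inch '{"xyz":[[0,0,0.035],[0,0,0.07],[0,0,0.105],[0,0,0.14],[0,0,0.14]],"roll":[0,0,0,0,0],"fingers":[0.42,0.42,0.42,0.42,0.42]}' 30

```

```text
time_s: 4.88
position: [0.478, -0.2221, 0.0504]
orientation: [0.947, 1.571, -0.623]
force: [-0.6, 0.0, -0.5]
opening: 0.0471
time_s: 5.3
position: [0.478, -0.2221, 0.0503]
orientation: [1.242, 1.571, -0.328]
force: [-0.8, 0.0, 0.1]
opening: 0.0604
time_s: 5.72
position: [0.4809, -0.2239, 0.1969]
orientation: [0.998, 1.561, -0.572]
force: [1.2, -0.3, 0.0]
opening: 0.0605
```

```bash
python3 -m inch '{"xyz":[[0.01,0.035,0],[0.02,0.07,0],[0.03,0.105,0],[0.04,0.14,0],[0.05,0.175,0]],"roll":[0,0,0,0,0],"fingers":[0.65,0.65,0.65,0.65,0.65]}' 30
python3 -m inch '{"xyz":[[0.01,0.035,0],[0.02,0.07,0],[0.03,0.105,0],[0.04,0.14,0],[0.046,0.18,-0.02]],"roll":[0,0,0,0,0],"fingers":[0.65,0.65,0.65,0.65,0.65]}' 30
python3 -m inch '{"xyz":[[0,0.005,-0.02],[0,0.005,-0.04],[0,0.005,-0.06],[0,0.005,-0.06],[0,0.005,-0.06]],"roll":[0,0,0,0,0],"fingers":[0.65,0.65,0.65,0.65,0.65]}' 30
python3 - <<'E'
from h import *
s,R=st()
w=env.snapshot("wrist");cv2.imwrite("pics/w3.png",w)
c=env.camera_info("wrist");M=np.array(c["mount"])
for X in ([.5755,.1346,.06],[.5755,.1346,.0]):
    p=np.linalg.inv(M)@np.r_[R.T@(np.array(X)-s["position"]),1];q=c["K"]@p[:3];print(q[:2]/q[2])
cv2.imwrite("pics/t3.png",env.snapshot("top"));crop(cv2.imread("pics/t3.png"),280,180,440,290,5,"pics/t3c.png")
E
```

```text
time_s: 6.13
position: [0.5282, -0.0455, 0.1904]
orientation: [1.307, 1.57, -0.263]
force: [1.1, -0.2, 1.0]
opening: 0.0702
time_s: 6.55
position: [0.5763, 0.1318, 0.1745]
orientation: [1.648, 1.565, 0.078]
force: [0.1, -0.5, 0.8]
opening: 0.0706
time_s: 6.97
position: [0.5727, 0.1348, 0.1113]
orientation: [-1.461, 1.569, -3.03]
force: [0.3, -0.7, -0.2]
opening: 0.0704
t 6.97 pos [0.5727 0.1348 0.1113] jawdeg 0.1 q6 1.68 F [ 0.3 -0.7 -0.2] open 0.0704
[261.53661743 214.30002628]
[260.92802779 190.72985862]
```

View pics/w3.png

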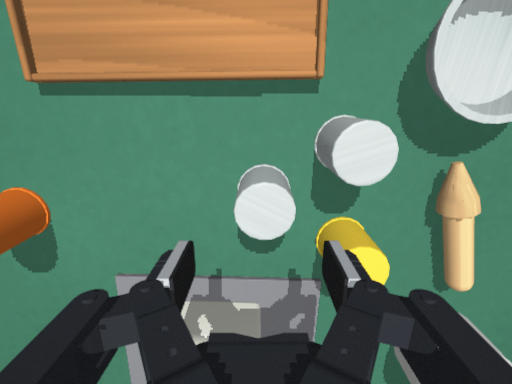

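View pics/t3c.png

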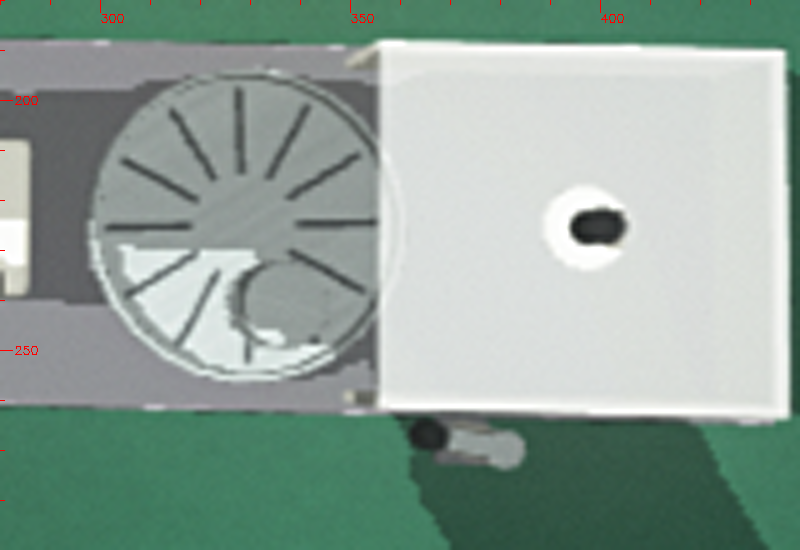

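```bash
python3 -m inch '{"xyz":[[0.004,0.002,-0.01],[0.004,0.002,-0.04],[0.004,0.002,-0.07],[0.004,0.002,-0.086],[0.004,0.002,-0.086]],"roll":[0,0,0,0,0],"fingers":[0.65,0.65,0.65,0.65,0.65]}' 30
python3 -m inch '{"xyz":[[0,0,0],[0,0,0],[0,0,0],[0,0,0],[0,0,0]],"roll":[0,0,0,0,0],"fingers":[-0.2,-0.2,-0.2,-0.2,-0.2]}' 30
python3 -m inch '{"xyz":[[0,0,0.035],[0,0,0.07],[0,0,0.1],[0,0,0.135],[0,0,0.165]],"roll":[0,0,0,0,0],"fingers":[-0.2,-0.2,-0.2,-0.2,-0.2]}' 30
python3 -c "from h import *;st()"
```

```text
time_s: 7.48
position: [0.5756, 0.1365, 0.0228]
orientation: [-1.463, 1.566, -3.033]
force: [-1.8, -0.4, 0.9]
opening: 0.0702
time_s: 7.9
position: [0.5789, 0.137, 0.0274]
orientation: [1.665, 1.568, 0.095]
force: [0.3, -0.0, 7.8]
opening: 0.0472
time_s: 8.32
position: [0.5776, 0.1369, 0.1936]
orientation: [1.674, 1.569, 0.104]
force: [0.9, -0.2, -0.9]
opening: 0.0476
t 8.32 pos [0.5776 0.1369 0.1936] jawdeg 0.1 q6 1.68 F [ 0.9 -0.2 -0.9] open 0.0476
```

```bash
python3 -m inch '{"xyz":[[-0.002,-0.035,0],[-0.004,-0.07,0],[-0.006,-0.105,0],[-0.007,-0.14,0],[-0.008,-0.178,0]],"roll":[0,0,0,0,0],"fingers":[-0.2,-0.2,-0.2,-0.2,-0.2]}' 30
python3 -m inch '{"xyz":[[0,-0.035,0],[0,-0.07,0],[0,-0.105,0],[0,-0.14,0],[0,-0.18,0]],"roll":[0,0,0,0,0],"fingers":[-0.2,-0.2,-0.2,-0.2,-0.2]}' 30
python3 -m inch '{"xyz":[[0,0,-0.025],[0,0,-0.05],[0,0,-0.075],[0,0,-0.1],[0,0,-0.1]],"roll":[0,0,0,0,0],"fingers":[-0.2,-0.2,-0.2,-0.2,-0.2]}' 30
python3 -c "from h import *;st()"
```

```text
time_s: 8.73
position: [0.5693, -0.0423, 0.1915]
orientation: [1.554, 1.57, -0.015]
force: [1.3, 0.3, -1.7]
opening: 0.0471
time_s: 9.15
position: [0.5693, -0.2223, 0.1915]
orientation: [1.657, 1.57, 0.088]
force: [1.3, -0.3, -1.1]
opening: 0.0471
time_s: 9.57
position: [0.5666, -0.2198, 0.0866]
orientation: [-2.065, 1.564, 2.648]
force: [-0.7, 0.9, -1.8]
opening: 0.0472
t 9.57 pos [ 0.5666 -0.2198  0.0866] jawdeg 0.0 q6 1.08 F [-0.7  0.9 -1.8] open 0.0472
```

```bash
python3 -m inch '{"xyz":[[0,-0.002,-0.015],[0,-0.002,-0.025],[0,-0.002,-0.03],[0,-0.002,-0.035],[0,-0.002,-0.036]],"roll":[0,0,0,0,0],"fingers":[-0.2,-0.2,-0.2,-0.2,-0.2]}' 30
python3 -m inch '{"xyz":[[0,0,0],[0,0,0],[0,0,0],[0,0,0],[0,0,0]],"roll":[0,0,0,0,0],"fingers":[-0.2,-0.2,-0.2,-0.2,-0.2]}' 30
```

```text
time_s: 9.98
position: [0.5695, -0.223, 0.0548]
orientation: [-2.184, 1.571, 2.529]
force: [-0.3, 0.5, -1.3]
opening: 0.047
time_s: 10.4
position: [0.5697, -0.2232, 0.0552]
orientation: [1.087, 1.57, -0.483]
force: [0.1, 0.2, -1.3]
opening: 0.0475
```

```bash
python3 -m inch '{"xyz":[[-0.003,0,-0.003],[-0.003,0,-0.006],[-0.003,0,-0.006],[-0.003,0,-0.006],[-0.003,0,-0.006]],"roll":[0,0,0,0,0],"fingers":[-0.2,-0.2,-0.2,-0.2,-0.2]}' 30
python3 -m inch '{"xyz":[[0,0,0],[0,0,0],[0,0,0],[0,0,0],[0,0,0]],"roll":[0,0,0,0,0],"fingers":[0.42,0.42,0.42,0.42,0.42]}' 30
python3 -m inch '{"xyz":[[0,0,0.035],[0,0,0.07],[0,0,0.105],[0,0,0.14],[0,0,0.14]],"roll":[0,0,0,0,0],"fingers":[0.42,0.42,0.42,0.42,0.42]}' 30

```

```text
time_s: 10.82
position: [0.5662, -0.2232, 0.0494]
orientation: [-0.601, 1.57, -2.171]
force: [-2.6, 0.0, 8.5]
opening: 0.0473
time_s: 11.23
position: [0.5665, -0.2231, 0.0487]
orientation: [-2.078, 1.571, 2.635]
force: [-0.2, 0.0, -0.0]
opening: 0.0606
time_s: 11.65
position: [0.5697, -0.2248, 0.196]
orientation: [1.077, 1.56, -0.493]
force: [1.3, -0.6, -0.1]
opening: 0.0607
```

```bash
python3 -m inch '{"xyz":[[0.007,0.038,0],[0.015,0.076,0],[0.023,0.114,0],[0.03,0.152,0],[0.038,0.19,0]],"roll":[0,0,0,0,0],"fingers":[0.65,0.65,0.65,0.65,0.65]}' 30
python3 -m inch '{"xyz":[[0.008,0.038,0],[0.015,0.076,0],[0.023,0.114,0],[0.03,0.152,0],[0.038,0.19,0]],"roll":[0,0,0,0,0],"fingers":[0.65,0.65,0.65,0.65,0.65]}' 30
python3 -m inch '{"xyz":[[0,0.02,-0.02],[0,0.025,-0.04],[0,0.025,-0.06],[0,0.025,-0.08],[0,0.025,-0.08]],"roll":[0,0,0,0,0],"fingers":[0.65,0.65,0.65,0.65,0.65]}' 30
cat >> h.py <<'E'
def wproj(pts,s,R):
    c=env.camera_info("wrist");M=np.array(c["mount"])
    for X in pts:
        p=np.linalg.inv(M)@np.r_[R.T@(np.array(X)-s["position"]),1];q=c["K"]@p[:3];print(q[:2]/q[2],p[2])
def wpix2w(u,v,z,s,R):
    c=env.camera_info("wrist");M=np.array(c["mount"]);d=R@M[:3,:3]@np.linalg.solve(c["K"],[u,v,1.]);o=s["position"]+R@M[:3,3]
    return o+d*(z-o[2])/d[2]
E
python3 - <<'E'
from h import *
s,R=st()
cv2.imwrite("pics/w4.png",env.snapshot("wrist"))
wproj([[.6449,.1778,.06]],s,R)
E
```

```text
time_s: 12.07
position: [0.6045, -0.0315, 0.1887]
orientation: [1.214, 1.571, -0.356]
force: [0.3, -1.3, -0.9]
opening: 0.0703
time_s: 12.48
position: [0.6425, 0.1589, 0.1886]
orientation: [3.138, 1.571, 1.568]
force: [1.1, -0.9, -0.3]
opening: 0.0701
time_s: 12.9
position: [0.6398, 0.1818, 0.1043]
orientation: [-1.403, 1.564, -2.972]
force: [-0.9, 0.4, -0.3]
opening: 0.0706
t 12.90 pos [0.6398 0.1818 0.1043] jawdeg 0.1 q6 1.74 F [-0.9  0.4 -0.3] open 0.0706
[265.02909591 222.65658065] 0.20257261223128564
```

View pics/w4.png

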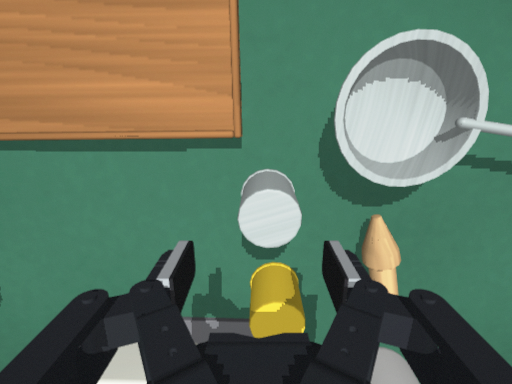

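```bash
python3 -m inch '{"xyz":[[0.0065,-0.002,-0.01],[0.0065,-0.002,-0.04],[0.0065,-0.002,-0.065],[0.0065,-0.002,-0.08],[0.0065,-0.002,-0.08]],"roll":[0,0,0,0,0],"fingers":[0.65,0.65,0.65,0.65,0.65]}' 30
python3 -m inch '{"xyz":[[0,0,0],[0,0,0],[0,0,0],[0,0,0],[0,0,0]],"roll":[0,0,0,0,0],"fingers":[-0.2,-0.2,-0.2,-0.2,-0.2]}' 30
python3 -m inch '{"xyz":[[0,0,0.035],[0,0,0.07],[0,0,0.1],[0,0,0.135],[0,0,0.165]],"roll":[0,0,0,0,0],"fingers":[-0.2,-0.2,-0.2,-0.2,-0.2]}' 30
python3 -c "from h import *;st()"
```

```text
time_s: 13.37
position: [0.6479, 0.1791, 0.0262]
orientation: [-1.4, 1.567, -2.97]
force: [-1.4, 0.2, -0.9]
opening: 0.0703
time_s: 13.78
position: [0.6506, 0.18, 0.0308]
orientation: [1.678, 1.567, 0.108]
force: [1.2, -0.5, 6.2]
opening: 0.0471
time_s: 14.2
position: [0.6492, 0.1799, 0.1969]
orientation: [1.733, 1.569, 0.163]
force: [1.4, 0.3, -0.2]
opening: 0.0472
t 14.20 pos [0.6492 0.1799 0.1969] jawdeg 0.1 q6 1.73 F [ 1.4  0.3 -0.2] open 0.0472
```

```bash
python3 -m inch '{"xyz":[[-0.012,-0.034,0],[-0.025,-0.068,0],[-0.037,-0.102,0],[-0.05,-0.136,0],[-0.062,-0.171,0]],"roll":[0,0,0,0,0],"fingers":[-0.2,-0.2,-0.2,-0.2,-0.2]}' 30
python3 -m inch '{"xyz":[[-0.012,-0.034,0],[-0.025,-0.068,0],[-0.037,-0.102,0],[-0.05,-0.136,0],[-0.062,-0.171,0]],"roll":[0,0,0,0,0],"fingers":[-0.2,-0.2,-0.2,-0.2,-0.2]}' 30
python3 -m inch '{"xyz":[[0,0,-0.025],[0,0,-0.05],[0,0,-0.075],[0,0,-0.1],[0,0,-0.1]],"roll":[0,0,0,0,0],"fingers":[-0.2,-0.2,-0.2,-0.2,-0.2]}' 30
python3 - <<'E'
from h import *
st();cv2.imwrite("pics/s5.png",env.snapshot("scene"));crop(cv2.imread("pics/s5.png"),130,100,290,220,5,"pics/s5c.png")
E
```

```text
time_s: 14.62
position: [0.5862, 0.0077, 0.1945]
orientation: [1.514, 1.57, -0.055]
force: [0.9, -1.0, -1.1]
opening: 0.0474
time_s: 15.03
position: [0.5242, -0.1636, 0.1946]
orientation: [1.189, 1.57, -0.38]
force: [0.9, -0.6, -0.9]
opening: 0.0474
time_s: 15.45
position: [0.5223, -0.1611, 0.0903]
orientation: [-2.01, 1.565, 2.703]
force: [-1.4, 0.5, -2.1]
opening: 0.0471
t 15.45 pos [ 0.5223 -0.1611  0.0903] jawdeg 0.0 q6 1.14 F [-1.4  0.5 -2.1] open 0.0471
```

View pics/s5c.png

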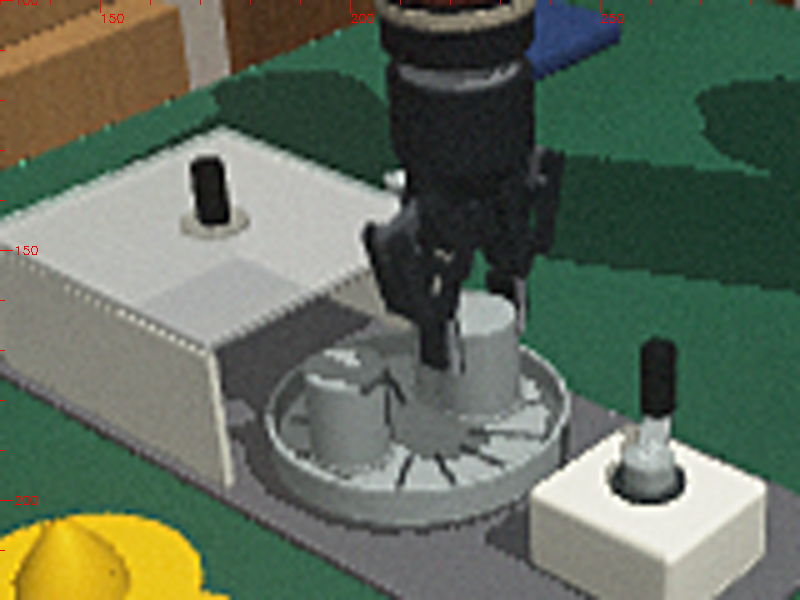

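```bash
python3 -m inch '{"xyz":[[0,0,-0.015],[0,0,-0.025],[0,0,-0.034],[0,0,-0.038],[0,0,-0.041]],"roll":[0,0,0,0,0],"fingers":[-0.2,-0.2,-0.2,-0.2,-0.2]}' 30
python3 -m inch '{"xyz":[[0,0,0],[0,0,0],[0,0,0],[0,0,0],[0,0,0]],"roll":[0,0,0,0,0],"fingers":[-0.2,-0.2,-0.2,-0.2,-0.2]}' 30
```

```text
time_s: 15.92
position: [0.5251, -0.1621, 0.0529]
orientation: [-1.947, 1.571, 2.766]
force: [-0.2, 0.4, -0.9]
opening: 0.0469
time_s: 16.33
position: [0.5252, -0.1622, 0.0531]
orientation: [1.169, 1.57, -0.4]
force: [1.1, -0.2, -0.0]
opening: 0.0472
```

```bash
python3 -m inch '{"xyz":[[0,0,-0.0015],[0,0,-0.0015],[0,0,-0.0015],[0,0,-0.0015],[0,0,-0.0015]],"roll":[0,0,0,0,0],"fingers":[-0.2,0.42,0.42,0.42,0.42]}' 30
python3 -m inch '{"xyz":[[0,0,0.035],[0,0,0.07],[0,0,0.105],[0,0,0.14],[0,0,0.14]],"roll":[0,0,0,0,0],"fingers":[0.42,0.42,0.42,0.42,0.42]}' 30
python3 -m inch '{"xyz":[[0,-0.038,0],[0,-0.076,0],[-0.003,-0.114,0],[-0.005,-0.152,0],[-0.008,-0.19,0]],"roll":[0,0,0,0,0],"fingers":[0.42,0.42,0.42,0.42,0.42]}' 30
python3 -m inch '{"xyz":[[0,-0.025,0],[0,-0.025,0],[0,-0.025,-0.01],[0,-0.025,-0.025],[0,-0.025,-0.025]],"roll":[0,0,0,0,0],"fingers":[0.2,0.2,0.2,0.2,0.2]}' 30
python3 - <<'E'
from h import *
s,R=st()
cv2.imwrite("pics/w6.png",env.snapshot("wrist"))
wproj([[.516,-.3825,.146],[.516,-.3825,.104]],s,R)
crop(env.snapshot("scene"),110,90,310,230,4,"pics/s6.png")
E
```

```text
time_s: 16.75
position: [0.525, -0.1622, 0.0513]
orientation: [-1.533, 1.571, -3.103]
force: [-0.5, 0.6, -0.1]
opening: 0.0609
time_s: 17.17
position: [0.5282, -0.1635, 0.198]
orientation: [1.14, 1.561, -0.43]
force: [0.2, -0.6, -0.1]
opening: 0.0606
time_s: 17.58
position: [0.5167, -0.3538, 0.1912]
orientation: [2.028, 1.571, 0.459]
force: [1.6, -0.2, 0.4]
opening: 0.0602
time_s: 18.0
position: [0.5159, -0.3748, 0.163]
orientation: [-2.377, 1.566, 2.337]
force: [0.2, -0.3, -0.4]
opening: 0.0511
t 18.00 pos [ 0.5159 -0.3748  0.163 ] jawdeg 0.1 q6 0.83 F [ 0.2 -0.3 -0.4] open 0.0511
[257.89039684 245.30363053] 0.17777380876292578
[258.10636524 219.70509712] 0.21779866897173072
```

View pics/w6.png

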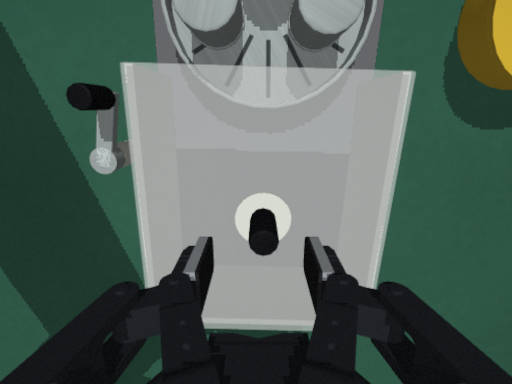

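View pics/s6.png

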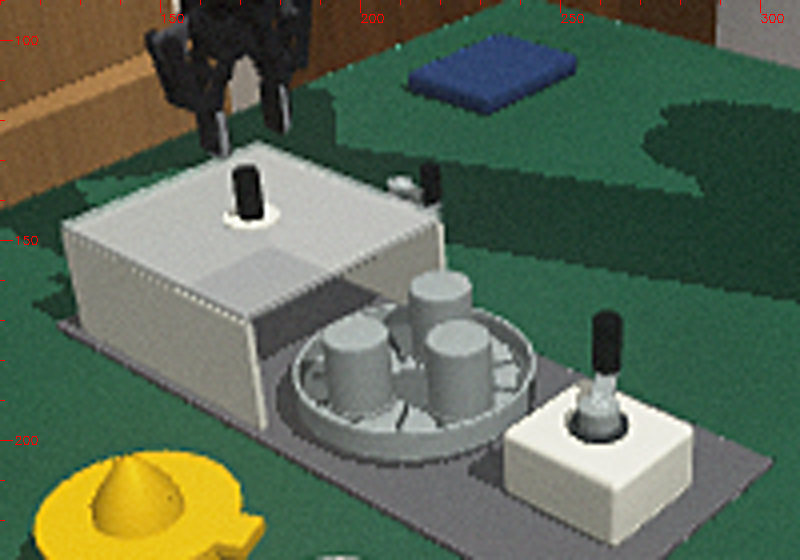

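```bash
python3 -m inch '{"xyz":[[0.0025,-0.006,0],[0.0025,-0.006,-0.015],[0.0025,-0.006,-0.035],[0.0025,-0.006,-0.048],[0.0025,-0.006,-0.048]],"roll":[0,0,0,0,0],"fingers":[0.2,0.2,0.2,0.2,0.2]}' 30
python3 -m inch '{"xyz":[[0,0,0],[0,0,0],[0,0,0],[0,0,0],[0,0,0]],"roll":[0,0,0,0,0],"fingers":[-1,-1,-1,-1,-1]}' 40
python3 - <<'E'
from h import *
s,R=st()
cv2.imwrite("pics/w7.png",env.snapshot("wrist"))
crop(env.snapshot("scene"),110,90,310,230,4,"pics/s7.png")
E
```

```text
time_s: 18.52
position: [0.5189, -0.3822, 0.1164]
orientation: [-2.314, 1.568, 2.4]
force: [-0.7, 0.7, -0.8]
opening: 0.0514
time_s: 18.93
position: [0.5191, -0.3838, 0.1201]
orientation: [-0.207, 1.569, -1.778]
force: [-5.3, 0.4, 4.4]
opening: 0.0188
t 18.93 pos [ 0.5191 -0.3838  0.1201] jawdeg 0.0 q6 0.82 F [-5.3  0.4  4.4] open 0.0188
```

View pics/s7.png

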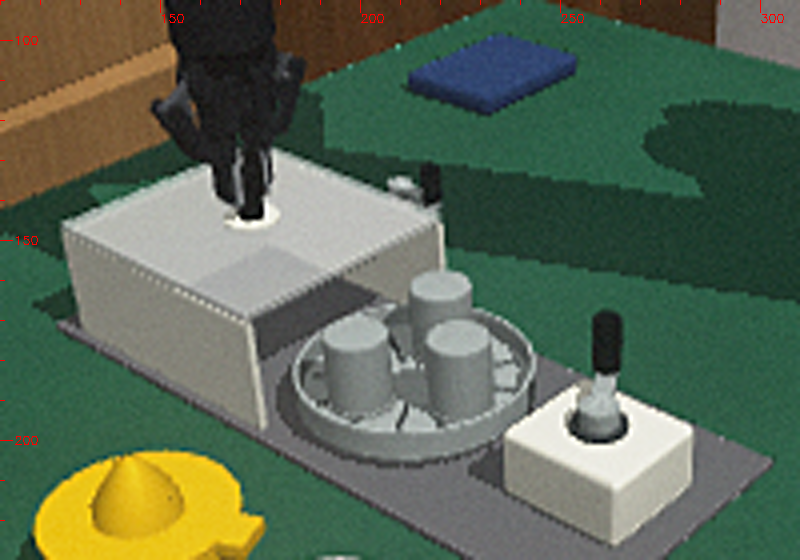

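```bash
python3 -m inch '{"xyz":[[0.001,0.02,0],[0.001,0.04,0],[0.002,0.06,0],[0.0025,0.08,0],[0.003,0.1,0]],"roll":[0,0,0,0,0],"fingers":[-1,-1,-1,-1,-1]}' 40
python3 -m inch '{"xyz":[[0.001,0.02,0],[0.001,0.035,0],[0.001,0.05,0],[0.002,0.06,0],[0.002,0.065,0]],"roll":[0,0,0,0,0],"fingers":[-1,-1,-1,-1,-1]}' 40
python3 - <<'E'
from h import *
s,R=st()
crop(env.snapshot("scene"),110,90,310,230,4,"pics/s8.png")
E
```

```text
time_s: 19.45
position: [0.5218, -0.2837, 0.12]
orientation: [-0.225, 1.568, -1.795]
force: [-4.8, -3.6, 4.9]
opening: 0.0189
time_s: 19.87
position: [0.5236, -0.2176, 0.12]
orientation: [-0.698, 1.569, -2.267]
force: [-8.8, -2.0, 7.7]
opening: 0.0187
t 19.87 pos [ 0.5236 -0.2176  0.12  ] jawdeg 0.1 q6 1.05 F [-8.8 -2.   7.7] open 0.0187
```

View pics/s8.png

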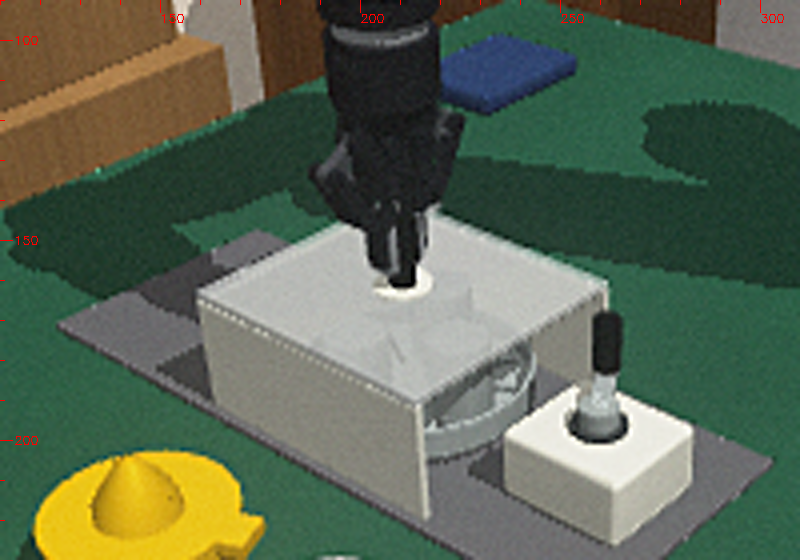

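```bash
python3 -m inch '{"xyz":[[-0.001,0.003,0],[-0.001,0.006,0],[-0.001,0.009,0],[-0.001,0.012,0],[-0.001,0.012,0]],"roll":[0,0,0,0,0],"fingers":[-1,-1,-1,-1,-1]}' 40
python3 -m inch '{"xyz":[[0,0.002,0],[0,0.004,0],[0,0.006,0],[0,0.006,0],[0,0.006,0]],"roll":[0,0,0,0,0],"fingers":[-1,-1,-1,-1,-1]}' 40
```

```text
time_s: 20.33
position: [0.5238, -0.2116, 0.12]
orientation: [0.02, 1.56, -1.553]
force: [-7.4, -22.9, 0.8]
opening: 0.0187
time_s: 20.75
position: [0.5238, -0.2098, 0.1202]
orientation: [0.006, 1.553, -1.57]
force: [-9.2, -41.6, -4.5]
opening: 0.0185
```

```bash
python3 -m inch '{"xyz":[[0,-0.003,0],[0,-0.006,0],[0,-0.008,0],[0,-0.008,0],[0,-0.008,0]],"roll":[0,0,0,0,0],"fingers":[-1,-1,-1,-1,-1]}' 40
python3 -m inch '{"xyz":[[0,0,0],[0,0,0],[0,0,0],[0,0,0],[0,0,0]],"roll":[0,0,0,0,0],"fingers":[0.2,0.2,0.2,0.2,0.2]}' 40
python3 -m inch '{"xyz":[[0,0,0.03],[0,0,0.05],[0,0,0.05],[-0.03,-0.02,0.05],[-0.06,-0.04,0.05]],"roll":[0,0,0,0,0],"fingers":[0.2,0.2,0.2,0.2,0.2]}' 40
python3 - <<'E'
from h import *
s,R=st()
cv2.imwrite("pics/w9.png",env.snapshot("wrist"))
crop(env.snapshot("scene"),110,90,310,230,4,"pics/s9.png")
E
```

```text
time_s: 21.17
position: [0.5238, -0.21, 0.1201]
orientation: [0.291, 1.567, -1.28]
force: [-6.1, -6.3, 7.2]
opening: 0.0187
time_s: 21.58
position: [0.5237, -0.208, 0.1184]
orientation: [1.847, 1.57, 0.278]
force: [-0.6, -0.2, -0.4]
opening: 0.0513
time_s: 22.0
position: [0.4639, -0.2479, 0.1682]
orientation: [1.086, 1.57, -0.481]
force: [-0.5, -0.6, -0.7]
opening: 0.0511
t 22.00 pos [ 0.4639 -0.2479  0.1682] jawdeg 0.2 q6 0.94 F [-0.5 -0.6 -0.7] open 0.0511
```

View pics/w9.png

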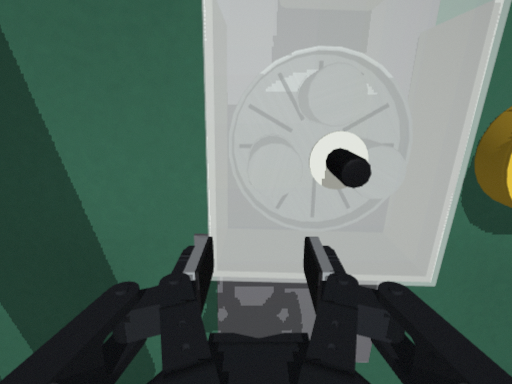

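View pics/s9.png

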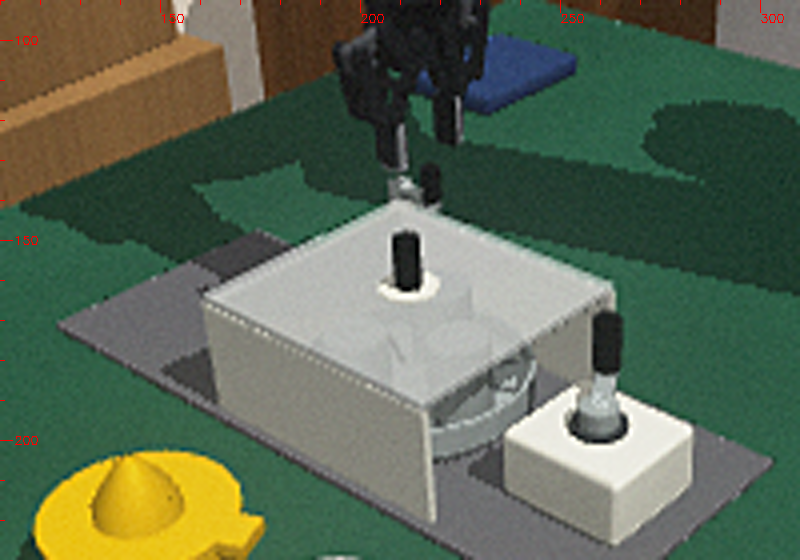

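```bash
python3 - <<'E'
from h import *
s,R=st()
print("rear edge",wpix2w(320,279,.104,s,R), "post top",wpix2w(355,173,.146,s,R))
s6={"position":np.array([.5159,-.3748,.163])};R6=np.array([[0,1,0],[0,0,-1],[-1,0,0]]).astype(float)
# tool x down, y=+x, z= x cross y
R6=np.column_stack([[0,0,-1],[1,0,0],np.cross([0,0,-1],[1,0,0])])
print("check",R.round(3),"post",wpix2w(264,241,.146,s6,R6))
print("peg",wpix2w(80,97,.134,s6,R6),"axis",wpix2w(104,160,.115,s6,R6))
t=env.snapshot("top");crop(t,280,180,440,290,5,"pics/t10.png")
E
```

```text
t 22.10 pos [ 0.4603 -0.2496  0.168 ] jawdeg -0.1 q6 0.94 F [-0.   1.1  0.5] open 0.0512
rear edge [ 0.51406459 -0.31534959  0.104     ] post top [ 0.51951515 -0.21102819  0.146     ]
check [[-0.002  1.    -0.002]
 [-0.    -0.002 -1.   ]
 [-1.    -0.002  0.   ]] post [ 0.5199835 -0.3794602  0.146    ]
peg [ 0.41236651 -0.29234985  0.134     ] axis [ 0.40934336 -0.33311166  0.115     ]
```

View pics/t10.png

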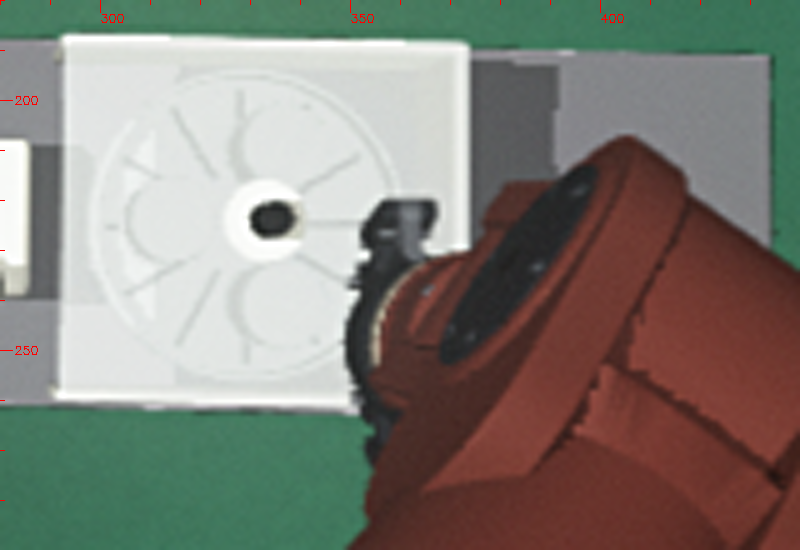

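```bash
python3 -m inch '{"xyz":[[-0.02,-0.02,0],[-0.05,-0.042,0],[-0.05,-0.042,0],[-0.05,-0.042,-0.01],[-0.05,-0.042,-0.01]],"roll":[0,0,0,0,0],"fingers":[0,0,0,0,0]}' 30
python3 - <<'E'
from h import *
s,R=st()
cv2.imwrite("pics/w11.png",env.snapshot("wrist"))
wproj([[.410,-.292,.134],[.410,-.292,.104],[.398,-.337,.115]],s,R)
E
```

```text
time_s: 22.57
position: [0.4137, -0.2894, 0.1567]
orientation: [-2.71, 1.569, 2.003]
force: [-0.7, -0.2, -0.8]
opening: 0.0425
t 22.57 pos [ 0.4137 -0.2894  0.1567] jawdeg 0.0 q6 0.81 F [-0.7 -0.2 -0.8] open 0.0425
[252.06855439 234.22215918] 0.18159635805230093
[252.91238301 216.70666829] 0.21016682347143933
[237.37357399 276.31279875] 0.21341598415249852
```

View pics/w11.png

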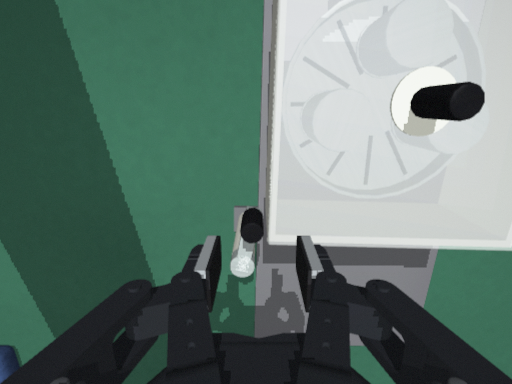

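```bash
python3 -m inch '{"xyz":[[-0.0035,0,-0.01],[-0.0035,0,-0.025],[-0.0035,0,-0.035],[-0.0035,0,-0.044],[-0.0035,0,-0.044]],"roll":[0,0,0,0,0],"fingers":[0,0,0,0,0]}' 30
python3 -m inch '{"xyz":[[0,0,0],[0,0,0],[0,0,0],[0,0,0],[0,0,0]],"roll":[0,0,0,0,0],"fingers":[-1,-1,-1,-1,-1]}' 25
python3 - <<'E'
from h import *
s,R=st()
cv2.imwrite("pics/w12.png",env.snapshot("wrist"))
a=np.array([.400,-.3335]);p=s["position"][:2];d=p-a;print(np.hypot(*d),np.arctan2(d[0],d[1]))
f0=np.arctan2(d[0],d[1])
for f in np.linspace(f0,1.6,11):print(round(f,2),(.045*np.array([np.sin(f)-np.sin(f0),np.cos(f)-np.cos(f0)])).round(4))
E
```

```text
time_s: 23.03
position: [0.4097, -0.2889, 0.1125]
orientation: [-2.375, 1.568, 2.339]
force: [-0.9, 0.6, 0.1]
opening: 0.0424
time_s: 23.45
position: [0.4104, -0.2903, 0.1149]
orientation: [1.17, 1.57, -0.4]
force: [0.8, 0.8, 3.3]
opening: 0.0146
t 23.45 pos [ 0.4104 -0.2903  0.1149] jawdeg 0.1 q6 0.81 F [0.8 0.8 3.3] open 0.0146
0.044423172108706395 0.23641874924226672
0.24 [0. 0.]
0.37 [ 0.0058 -0.0018]
0.51 [ 0.0114 -0.0045]
0.65 [ 0.0165 -0.0078]
0.78 [ 0.0212 -0.0118]
0.92 [ 0.0252 -0.0164]
1.05 [ 0.0286 -0.0215]
1.19 [ 0.0313 -0.0271]
1.33 [ 0.0331 -0.0329]
1.46 [ 0.0342 -0.0389]
1.6 [ 0.0344 -0.0451]
```

View pics/w12.png

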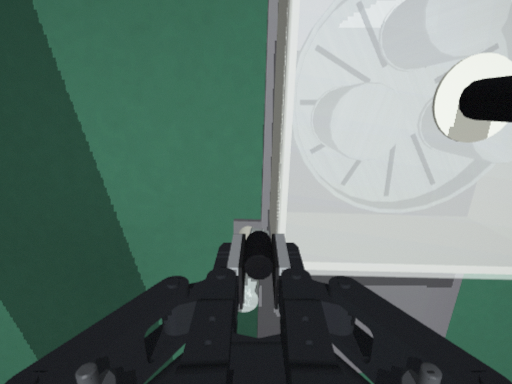

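```bash
python3 -m inch '{"xyz":[[0.003,-0.001,0],[0.006,-0.002,0],[0.0115,-0.0045,0],[0.0165,-0.008,0],[0.0165,-0.008,0]],"roll":[0,0,0,0,0],"fingers":[-1,-1,-1,-1,-1]}' 25
```

```text
time_s: 23.92
position: [0.4265, -0.2988, 0.1146]
orientation: [-0.863, 1.569, -2.434]
force: [-3.8, -0.6, 5.0]
opening: 0.0146
```

Moves freely with little force. Continuing the arc.

```bash
python3 -m inch '{"xyz":[[0.0047,-0.004,0],[0.0087,-0.0086,0],[0.012,-0.0137,0],[0.0148,-0.0193,0],[0.0166,-0.0251,0]],"roll":[0,0,0,0,0],"fingers":[-1,-1,-1,-1,-1]}' 25
python3 -m inch '{"xyz":[[0.001,-0.004,0],[0.0012,-0.008,0],[0.0012,-0.012,0],[0.001,-0.014,0],[0.001,-0.014,0]],"roll":[0,0,0,0,0],"fingers":[-1,-1,-1,-1,-1]}' 25
python3 - <<'E'
from h import *
s,R=st()
cv2.imwrite("pics/w13.png",env.snapshot("wrist"))
E
```

```text
time_s: 24.33
position: [0.4422, -0.323, 0.1144]
orientation: [-1.975, 1.569, 2.738]
force: [-4.7, 2.3, 5.9]
opening: 0.0146
time_s: 24.75
position: [0.445, -0.3375, 0.1146]
orientation: [1.637, 1.569, 0.067]
force: [4.7, 2.0, 2.3]
opening: 0.0146
t 24.75 pos [ 0.445  -0.3375  0.1146] jawdeg 0.1 q6 0.79 F [4.7 2.  2.3] open 0.0146
```

View pics/w13.png

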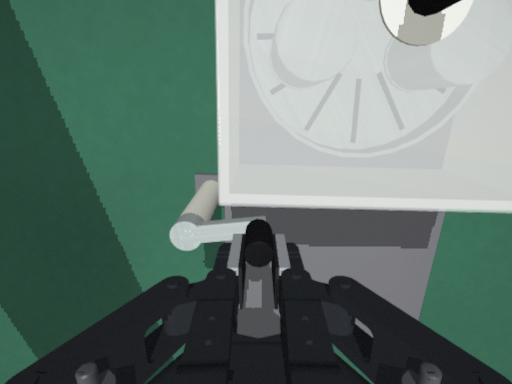

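```bash
python3 -m inch '{"xyz":[[0,-0.002,0],[0,-0.004,0],[-0.0005,-0.006,0],[-0.0005,-0.006,0],[-0.0005,-0.006,0]],"roll":[0,0,0,0,0],"fingers":[-1,-1,-1,-1,-1]}' 25
```

```text
time_s: 25.22
position: [0.4451, -0.3435, 0.1146]
orientation: [1.369, 1.568, -0.2]
force: [7.5, 2.2, -0.1]
opening: 0.0147
```

```bash
python3 -m inch '{"xyz":[[0.001,-0.002,0],[0.001,-0.004,0],[0.001,-0.004,0],[0.001,-0.004,0],[0.001,-0.004,0]],"roll":[0,0,0,0,0],"fingers":[-1,-1,-1,-1,-1]}' 25
python3 - <<'E'
from h import *
s,R=st()
cv2.imwrite("pics/w14.png",env.snapshot("wrist"))
E
```

```text
time_s: 25.63
position: [0.4452, -0.3447, 0.1144]
orientation: [2.842, 1.566, 1.274]
force: [5.2, 12.3, 7.2]
opening: 0.0147
t 25.63 pos [ 0.4452 -0.3447  0.1144] jawdeg 0.2 q6 0.78 F [ 5.2 12.3  7.2] open 0.0147
```

View pics/w14.png

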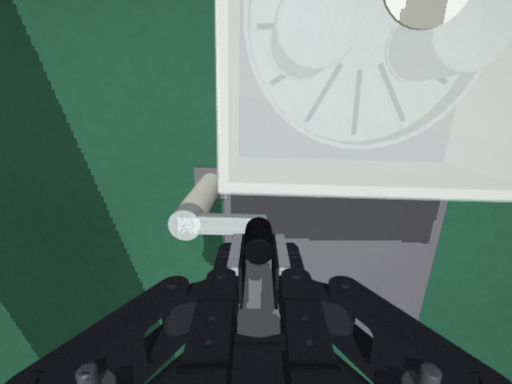

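```bash
python3 -m inch '{"xyz":[[0,0.002,0],[0,0.002,0],[0,0.002,0],[0,0.002,0],[0,0.002,0]],"roll":[0,0,0,0,0],"fingers":[-1,0,0,0,0]}' 25
python3 -m inch '{"xyz":[[0,0,0.03],[0,0,0.065],[0.01,0.035,0.065],[0.02,0.07,0.065],[0.03,0.105,0.065]],"roll":[0,0,0,0,0],"fingers":[0,0,0,0,0]}' 25
python3 -m inch '{"xyz":[[0.004,0.035,0],[0.008,0.07,0],[0.012,0.105,0],[0.012,0.14,0],[0.012,0.175,0]],"roll":[0,0,0,0,0],"fingers":[0,0,0,0,0]}' 25
python3 - <<'E'
from h import *
s,R=st()
crop(env.snapshot("top"),250,180,440,290,4,"pics/t15.png")
cv2.imwrite("pics/w15.png",env.snapshot("wrist"))
wproj([[.489,-.0555,.122],[.489,-.0555,.08],[.527,-.035,.07]],s,R)
E
```

```text
time_s: 26.1
position: [0.4443, -0.3455, 0.1142]
orientation: [-1.193, 1.57, -2.763]
force: [-0.3, 0.6, 0.0]
opening: 0.0425
time_s: 26.52
position: [0.4748, -0.24, 0.1799]
orientation: [0.716, 1.569, -0.856]
force: [0.5, 0.6, 0.0]
opening: 0.0428
time_s: 26.93
position: [0.4865, -0.0639, 0.1793]
orientation: [0.18, 1.57, -1.39]
force: [0.8, 0.5, -0.5]
opening: 0.0427
t 26.93 pos [ 0.4865 -0.0639  0.1793] jawdeg 0.0 q6 1.29 F [ 0.8  0.5 -0.5] open 0.0427
[260.99980414 200.78399899] 0.21119395177472444
[260.53129979 185.50766543] 0.2511683127681908
[301.86988236 161.05586271] 0.25442293296499724
```

View pics/w15.png

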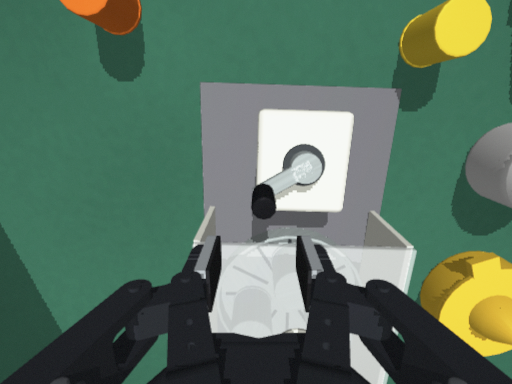

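View pics/t15.png

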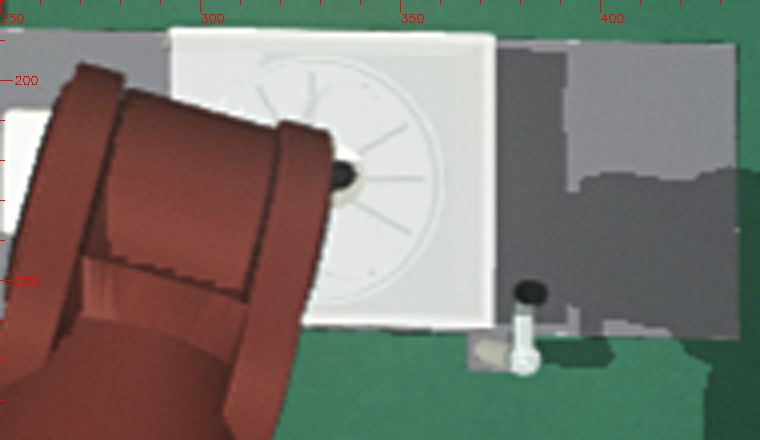

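```bash
python3 -m inch '{"xyz":[[0.0035,0.006,-0.01],[0.0035,0.006,-0.035],[0.0035,0.006,-0.06],[0.0035,0.006,-0.082],[0.0035,0.006,-0.085]],"roll":[0,0,0,0,0],"fingers":[0,0,0,0,0]}' 25
python3 - <<'E'
from h import *
s,R=st()
cv2.imwrite("pics/w16.png",env.snapshot("wrist"))
crop(env.snapshot("scene"),180,130,320,230,5,"pics/s16.png")
E
```

```text
time_s: 27.45
position: [0.4878, -0.0596, 0.0905]
orientation: [-1.77, 1.565, 2.942]
force: [-1.8, -0.2, -0.9]
opening: 0.0428
t 27.45 pos [ 0.4878 -0.0596  0.0905] jawdeg -0.0 q6 1.30 F [-1.8 -0.2 -0.9] open 0.0428
```

View pics/s16.png

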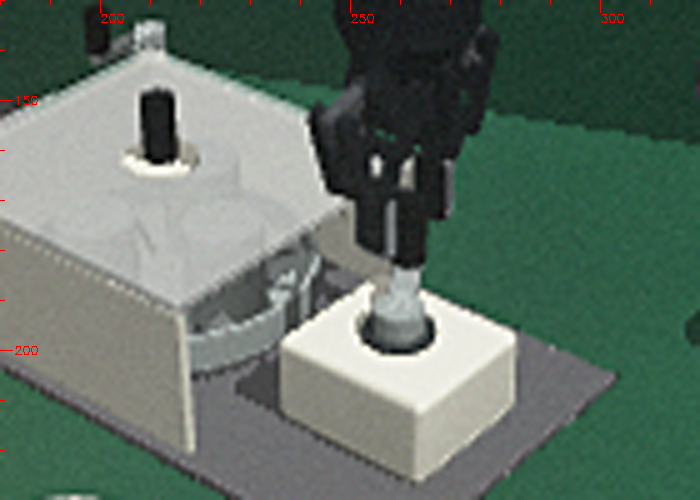

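View pics/w16.png

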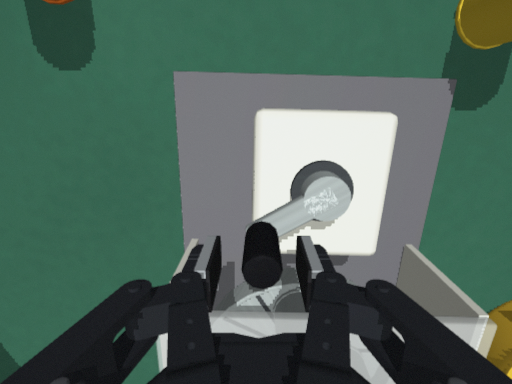

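```bash
python3 -m inch '{"xyz":[[0.001,0.001,0],[0.001,0.001,0],[0.001,0.001,0],[0.001,0.001,0],[0.001,0.001,0]],"roll":[0,0,0,0,0],"fingers":[-1,-1,-1,-1,-1]}' 35
python3 - <<'E'
from h import *
s,R=st()
a=np.array([.527,-.035]);d=s["position"][:2]-a;th=np.arctan2(d[1],d[0]);print(np.hypot(*d),th)
cv2.imwrite("pics/w17.png",env.snapshot("wrist"))
P=lambda k:.045*np.array([np.cos(th-k*2*np.pi/15),np.sin(th-k*2*np.pi/15)])
for c in range(3):print([(P(5*c+j)-P(5*c)).round(4).tolist() for j in range(1,6)])
E
```

```text
time_s: 27.97
position: [0.4913, -0.059, 0.0955]
orientation: [0.416, 1.569, -1.155]
force: [-4.4, -2.9, 5.8]
opening: 0.019
t 27.97 pos [ 0.4913 -0.059   0.0955] jawdeg 0.0 q6 1.30 F [-4.4 -2.9  5.8] open 0.0190
0.04301329235127552 -2.5492695588430765
[[-0.007, 0.0174], [-0.0063, 0.0361], [0.0019, 0.0529], [0.0163, 0.0649], [0.0342, 0.07]]
[[0.0185, -0.0026], [0.0344, -0.0126], [0.0448, -0.0281], [0.0481, -0.0465], [0.0435, -0.0647]]
[[-0.0115, -0.0147], [-0.0281, -0.0235], [-0.0467, -0.0248], [-0.0643, -0.0184], [-0.0778, -0.0054]]
```

```bash
python3 -m inch '{"xyz":[[-0.0046,0.0083,0],[-0.007,0.0174,0],[-0.0077,0.0268,0],[-0.0063,0.0361,0],[-0.003,0.045,0]],"roll":[0,0,0,0,0],"fingers":[-1,-1,-1,-1,-1]}' 35
python3 - <<'E'
from h import *
s,R=st()
a=np.array([.527,-.035]);d=s["position"][:2]-a;th=np.arctan2(d[1],d[0]);print(np.hypot(*d),th)
E
```

```text
time_s: 28.43
position: [0.4883, -0.0132, 0.0955]
orientation: [0.959, 1.569, -0.611]
force: [-1.5, -2.8, 4.6]
opening: 0.0188
t 28.43 pos [ 0.4883 -0.0132  0.0955] jawdeg 0.0 q6 1.39 F [-1.5 -2.8  4.6] open 0.0188
0.04439731021566238 2.6274610474004003
```

```bash
python3 -m inch '{"xyz":[[0.0049,0.0079,0],[0.0117,0.0145,0],[0.0193,0.0199,0],[0.028,0.0233,0],[0.0372,0.025,0]],"roll":[0,0,0,0,0],"fingers":[-1,-1,-1,-1,-1]}' 35
python3 -m inch '{"xyz":[[0.0185,-0.0026,0],[0.0344,-0.0126,0],[0.0448,-0.0281,0],[0.0481,-0.0465,0],[0.0435,-0.0647,0]],"roll":[0,0,0,0,0],"fingers":[-1,-1,-1,-1,-1]}' 35
python3 - <<'E'
from h import *
s,R=st()
a=np.array([.527,-.035]);d=s["position"][:2]-a;th=np.arctan2(d[1],d[0]);print(np.hypot(*d),th)
E
```

```text
time_s: 28.85
position: [0.5268, 0.0116, 0.0953]
orientation: [0.859, 1.568, -0.711]
force: [-1.8, -8.3, 5.4]
opening: 0.0185
time_s: 29.27
position: [0.5701, -0.0524, 0.0952]
orientation: [2.781, 1.569, 1.212]
force: [-9.6, 8.4, 10.5]
opening: 0.0181
t 29.27 pos [ 0.5701 -0.0524  0.0952] jawdeg 0.1 q6 1.35 F [-9.6  8.4 10.5] open 0.0181
0.04646150129629589 -0.38398581024117406
```

```bash
python3 -m inch '{"xyz":[[-0.0125,-0.0142,0],[-0.0295,-0.023,0],[-0.048,-0.0243,0],[-0.0655,-0.0179,0],[-0.079,-0.0049,0]],"roll":[0,0,0,0,0],"fingers":[-1,-1,-1,-1,-1]}' 35
python3 -m inch '{"xyz":[[-0.007,0.0174,0],[-0.0063,0.0361,0],[0.0019,0.0529,0],[0.0163,0.0649,0],[0.0342,0.07,0]],"roll":[0,0,0,0,0],"fingers":[-1,-1,-1,-1,-1]}' 35
python3 -m inch '{"xyz":[[0.0185,-0.0026,0],[0.0344,-0.0126,0],[0.0448,-0.0281,0],[0.0481,-0.0465,0],[0.0435,-0.0647,0]],"roll":[0,0,0,0,0],"fingers":[-1,-1,-1,-1,-1]}' 35
```

```text
time_s: 29.68
position: [0.4913, -0.0597, 0.0955]
orientation: [1.029, 1.566, -0.543]
force: [7.4, 0.9, 0.6]
opening: 0.0184
time_s: 30.1
position: [0.5253, 0.012, 0.0953]
orientation: [0.489, 1.567, -1.081]
force: [-2.3, -17.9, 0.2]
opening: 0.0187
time_s: 30.52
position: [0.5699, -0.0522, 0.0953]
orientation: [2.101, 1.568, 0.532]
force: [-4.9, 6.0, 6.8]
opening: 0.019
```

```bash
python3 -m inch '{"xyz":[[-0.0115,-0.0147,0],[-0.0281,-0.0235,0],[-0.0467,-0.0248,0],[-0.0643,-0.0184,0],[-0.0778,-0.0054,0]],"roll":[0,0,0,0,0],"fingers":[-1,-1,-1,-1,-1]}' 35
python3 -c "
from h import *
st();cv2.imwrite('pics/w18.png',env.snapshot('wrist'))"
```

```text
time_s: 30.93
position: [0.4912, -0.0597, 0.0955]
orientation: [1.085, 1.566, -0.487]
force: [7.2, 1.3, -0.6]
opening: 0.0184
t 30.93 pos [ 0.4912 -0.0597  0.0955] jawdeg -0.1 q6 1.30 F [ 7.2  1.3 -0.6] open 0.0184
```

View pics/w18.png

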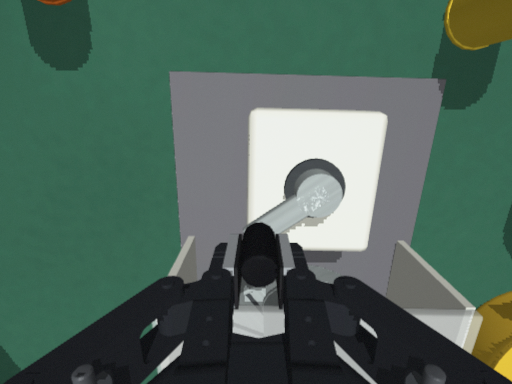

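```bash
python3 -m inch '{"xyz":[[-0.007,0.0165,0],[-0.0063,0.035,0],[0.0019,0.0515,0],[0.0163,0.0635,0],[0.0342,0.0685,0]],"roll":[0,0,0,0,0],"fingers":[-1,-1,-1,-1,-1]}' 35
python3 -m inch '{"xyz":[[0.0185,-0.0024,0],[0.0344,-0.012,0],[0.0448,-0.0275,0],[0.0481,-0.0455,0],[0.0435,-0.0635,0]],"roll":[0,0,0,0,0],"fingers":[-1,-1,-1,-1,-1]}' 35
python3 -m inch '{"xyz":[[-0.0115,-0.0147,0],[-0.0281,-0.0235,0],[-0.0467,-0.0248,0],[-0.0643,-0.0184,0],[-0.0778,-0.0054,0]],"roll":[0,0,0,0,0],"fingers":[-1,-1,-1,-1,-1]}' 35
python3 -m inch '{"xyz":[[-0.007,0.0165,0],[-0.0063,0.035,0],[0.0019,0.0515,0],[0.0163,0.0635,0],[0.0342,0.0685,0]],"roll":[0,0,0,0,0],"fingers":[-1,-1,-1,-1,-1]}' 35
python3 -c "
from h import *
st();cv2.imwrite('pics/w19.png',env.snapshot('wrist'))"
```

```text
time_s: 31.4
position: [0.5247, 0.0116, 0.0953]
orientation: [0.784, 1.569, -0.785]
force: [-3.1, -10.1, 4.1]
opening: 0.0187
time_s: 31.82
position: [0.5698, -0.0525, 0.0953]
orientation: [2.156, 1.568, 0.588]
force: [-5.5, 6.4, 7.6]
opening: 0.0187
time_s: 32.23
position: [0.4913, -0.0598, 0.0955]
orientation: [1.207, 1.566, -0.364]
force: [8.2, 2.1, -0.1]
opening: 0.0188
time_s: 32.65
position: [0.5244, 0.0115, 0.0954]
orientation: [1.096, 1.57, -0.473]
force: [-4.0, -9.2, 4.6]
opening: 0.0186
t 32.65 pos [0.5244 0.0115 0.0954] jawdeg 0.1 q6 1.45 F [-4.  -9.2  4.6] open 0.0186
```

View pics/w19.png

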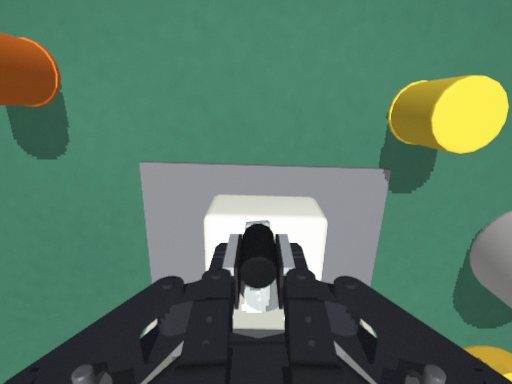

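```bash
python3 -m inch '{"xyz":[[0,-0.0015,0],[0,-0.0015,0],[0,-0.0015,0],[0,-0.0015,0],[0,-0.0015,0]],"roll":[0,0,0,0,0],"fingers":[-1,0,0,0,0]}' 25
python3 -m inch '{"xyz":[[0,0,0.035],[0,0,0.07],[0,0,0.09],[-0.008,-0.035,0.09],[-0.015,-0.07,0.09]],"roll":[0,0,0,0,0],"fingers":[0,0,0,0,0]}' 25
python3 -m inch '{"xyz":[[-0.008,-0.036,0],[-0.015,-0.072,0],[-0.022,-0.108,0],[-0.03,-0.144,0],[-0.037,-0.18,0]],"roll":[0,0,0,0,0],"fingers":[0,0,0,0,0]}' 25
python3 -m inch '{"xyz":[[-0.008,-0.036,0],[-0.015,-0.072,0],[-0.024,-0.1,0],[-0.026,-0.101,-0.025],[-0.026,-0.101,-0.025]],"roll":[0,0,0,0,0],"fingers":[0,0,0,0,0]}' 25
python3 - <<'E'
from h import *
s,R=st()
cv2.imwrite("pics/w20.png",env.snapshot("wrist"))
wproj([[.4445,-.343,.134]],s,R)
E
```

```text
time_s: 33.12
position: [0.5239, 0.0086, 0.0943]
orientation: [0.589, 1.571, -0.98]
force: [-0.0, -0.1, -0.4]
opening: 0.0429
time_s: 33.53
position: [0.5097, -0.0613, 0.186]
orientation: [1.33, 1.568, -0.236]
force: [-0.4, -0.1, -0.4]
opening: 0.0426
time_s: 33.95
position: [0.471, -0.2431, 0.1845]
orientation: [0.734, 1.571, -0.836]
force: [1.6, 0.5, -0.3]
opening: 0.0427
time_s: 34.37
position: [0.4435, -0.3428, 0.1561]
orientation: [-2.321, 1.566, 2.389]
force: [-0.8, 0.6, -1.4]
opening: 0.0426
t 34.37 pos [ 0.4435 -0.3428  0.1561] jawdeg -0.1 q6 0.78 F [-0.8  0.6 -1.4] open 0.0426
[259.28060687 231.27314314] 0.18033823622050768
```

View pics/w20.png

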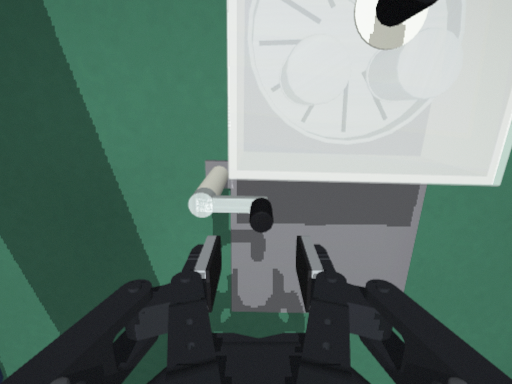

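```bash
python3 -m inch '{"xyz":[[0.001,0.0065,0],[0.001,0.0065,-0.015],[0.001,0.0065,-0.03],[0.001,0.0065,-0.044],[0.001,0.0065,-0.044]],"roll":[0,0,0,0,0],"fingers":[0,0,0,0,0]}' 25
python3 -m inch '{"xyz":[[0,0,0],[0,0,0],[0,0,0],[0,0,0],[0,0,0]],"roll":[0,0,0,0,0],"fingers":[-1,-1,-1,-1,-1]}' 30
python3 - <<'E'
from h import *
s,R=st()
for f in np.linspace(1.6,0,11):print(round(f,2),(.045*np.array([np.sin(f)-np.sin(1.6),np.cos(f)-np.cos(1.6)])).round(4))
E
```

```text
time_s: 34.83
position: [0.4466, -0.3335, 0.1142]
orientation: [-2.422, 1.568, 2.294]
force: [-0.0, 0.6, -0.2]
opening: 0.0425
time_s: 35.25
position: [0.4455, -0.3355, 0.1168]
orientation: [-1.391, 1.568, -2.961]
force: [-9.9, 1.9, 7.5]
opening: 0.0144
t 35.25 pos [ 0.4455 -0.3355  0.1168] jawdeg 0.0 q6 0.79 F [-9.9  1.9  7.5] open 0.0144
1.6 [0. 0.]
1.44 [-0.0004  0.0072]
1.28 [-0.0019  0.0142]
1.12 [-0.0045  0.0209]
0.96 [-0.0081  0.0271]
0.8 [-0.0127  0.0327]
0.64 [-0.0181  0.0374]
0.48 [-0.0242  0.0412]
0.32 [-0.0308  0.044 ]
0.16 [-0.0378  0.0457]
0.0 [-0.045   0.0463]
```

```bash
python3 -m inch '{"xyz":[[-0.0004,0.0072,0],[-0.0019,0.0142,0],[-0.0045,0.0209,0],[-0.0081,0.0271,0],[-0.0127,0.0327,0]],"roll":[0,0,0,0,0],"fingers":[-1,-1,-1,-1,-1]}' 30
python3 -m inch '{"xyz":[[-0.0054,0.0047,0],[-0.0115,0.0085,0],[-0.0181,0.0113,0],[-0.0251,0.013,0],[-0.0323,0.0136,0]],"roll":[0,0,0,0,0],"fingers":[-1,-1,-1,-1,-1]}' 30
python3 -m inch '{"xyz":[[-0.002,0,0],[-0.004,0,0],[-0.004,0,0],[-0.004,0,0],[-0.004,0,0]],"roll":[0,0,0,0,0],"fingers":[-1,-1,-1,-1,-1]}' 30
python3 - <<'E'
from h import *
s,R=st()
cv2.imwrite("pics/w21.png",env.snapshot("wrist"))
E
```

```text
time_s: 35.67
position: [0.4369, -0.3037, 0.1172]
orientation: [1.246, 1.564, -0.323]
force: [12.2, 2.0, -2.3]
opening: 0.0149
time_s: 36.08
position: [0.4043, -0.2849, 0.1168]
orientation: [2.427, 1.561, 0.862]
force: [3.5, 15.3, 11.9]
opening: 0.0146
time_s: 36.5
position: [0.401, -0.2854, 0.1169]
orientation: [2.328, 1.56, 0.762]
force: [13.9, 20.4, 11.0]
opening: 0.0143
t 36.50 pos [ 0.401  -0.2854  0.1169] jawdeg 0.3 q6 0.79 F [13.9 20.4 11. ] open 0.0143
```

View pics/w21.png

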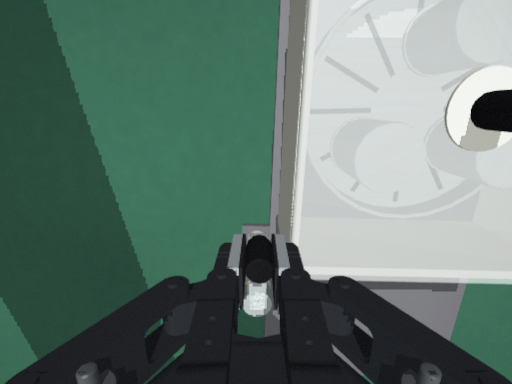

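```bash
python3 -m inch '{"xyz":[[0.002,0.001,0],[0.002,0.001,0],[0.002,0.001,0],[0.002,0.001,0],[0.002,0.001,0]],"roll":[0,0,0,0,0],"fingers":[-1,0.2,0.2,0.2,0.2]}' 30
python3 -m inch '{"xyz":[[0,0,0.03],[0,0,0.055],[0.035,0.02,0.055],[0.07,0.04,0.055],[0.1,0.06,0.055]],"roll":[0,0,0,0,0],"fingers":[0.2,0.2,0.2,0.2,0.2]}' 30
python3 -m inch '{"xyz":[[0.022,0.015,0],[0.022,0.015,0],[0.022,0.015,0],[0.022,0.015,0],[0.022,0.015,0]],"roll":[0,0,0,0,0],"fingers":[0.2,0.2,0.2,0.2,0.2]}' 30
python3 - <<'E'
from h import *
s,R=st()
cv2.imwrite("pics/w22.png",env.snapshot("wrist"))
crop(env.snapshot("top"),280,180,440,290,5,"pics/t22.png")
E
```

```text
time_s: 36.97
position: [0.3999, -0.2888, 0.1157]
orientation: [0.593, 1.57, -0.977]
force: [0.6, -0.1, 0.2]
opening: 0.0512
time_s: 37.38
position: [0.5016, -0.2286, 0.1713]
orientation: [1.035, 1.569, -0.537]
force: [-0.1, 0.3, 0.0]
opening: 0.0513
time_s: 37.8
position: [0.521, -0.2142, 0.1703]
orientation: [-1.479, 1.57, -3.05]
force: [-1.0, 0.3, -0.1]
opening: 0.0514
t 37.80 pos [ 0.521  -0.2142  0.1703] jawdeg -0.0 q6 1.05 F [-1.   0.3 -0.1] open 0.0514
```

View pics/w22.png

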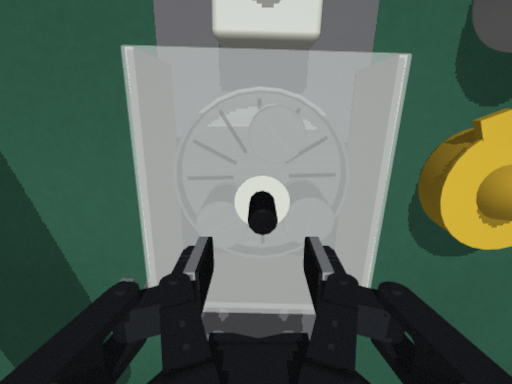

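View pics/t22.png

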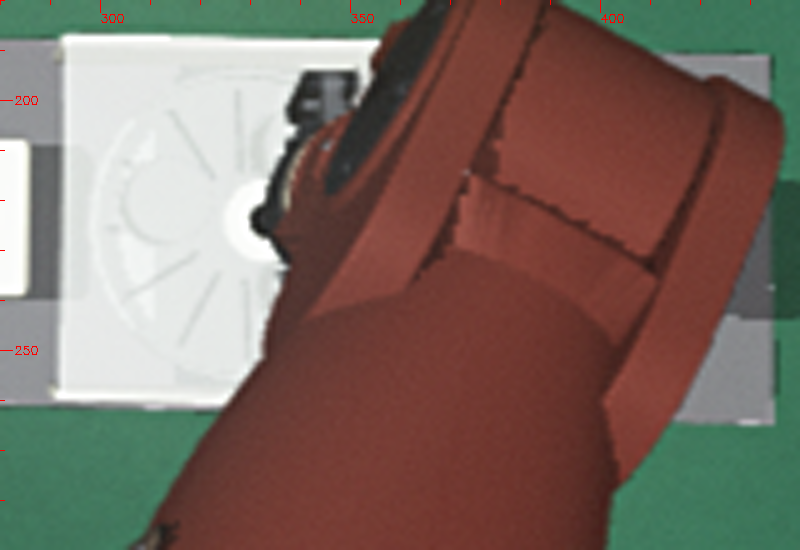

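```bash
python3 -c "
from h import *
s,R=st();print(wpix2w(262,218,.146,s,R))"
python3 -m inch '{"xyz":[[0.002,0.004,-0.01],[0.002,0.004,-0.025],[0.002,0.004,-0.04],[0.002,0.004,-0.055],[0.002,0.004,-0.056]],"roll":[0,0,0,0,0],"fingers":[0.2,0.2,0.2,0.2,0.2]}' 30
python3 -m inch '{"xyz":[[0,0,0],[0,0,0],[0,0,0],[0,0,0],[0,0,0]],"roll":[0,0,0,0,0],"fingers":[-1,-1,-1,-1,-1]}' 40
```

```text
t 37.90 pos [ 0.5211 -0.2143  0.1705] jawdeg -0.0 q6 1.05 F [-0.2 -0.2 -0.1] open 0.0511
[ 0.52391545 -0.2062216   0.146     ]
time_s: 38.32
position: [0.5219, -0.2087, 0.1113]
orientation: [-2.099, 1.566, 2.614]
force: [-0.4, 0.4, 0.0]
opening: 0.0511
time_s: 38.73
position: [0.5238, -0.2099, 0.1152]
orientation: [0.334, 1.57, -1.236]
force: [-5.1, -0.3, 7.0]
opening: 0.0191
```

```bash
python3 -m inch '{"xyz":[[-0.001,-0.02,0],[-0.001,-0.045,0],[-0.002,-0.07,0],[-0.0025,-0.09,0],[-0.003,-0.11,0]],"roll":[0,0,0,0,0],"fingers":[-1,-1,-1,-1,-1]}' 40
python3 -m inch '{"xyz":[[-0.001,-0.02,0],[-0.001,-0.04,0],[-0.002,-0.055,0],[-0.002,-0.068,0],[-0.002,-0.075,0]],"roll":[0,0,0,0,0],"fingers":[-1,-1,-1,-1,-1]}' 40
python3 -m inch '{"xyz":[[0,-0.003,0],[0,-0.006,0],[0,-0.009,0],[0,-0.009,0],[0,-0.009,0]],"roll":[0,0,0,0,0],"fingers":[-1,-1,-1,-1,-1]}' 40
```

```text
time_s: 39.15
position: [0.5208, -0.3203, 0.1152]
orientation: [2.075, 1.57, 0.505]
force: [-1.2, 4.1, 5.8]
opening: 0.0187
time_s: 39.57
position: [0.5187, -0.3962, 0.1152]
orientation: [0.643, 1.57, -0.927]
force: [-4.6, 2.6, 7.5]
opening: 0.0188
time_s: 39.98
position: [0.5185, -0.4044, 0.1152]
orientation: [-0.099, 1.569, -1.669]
force: [-5.0, -1.0, 3.9]
opening: 0.019
```

```bash
python3 -m inch '{"xyz":[[0,-0.002,0],[0,-0.004,0],[0,-0.006,0],[0,-0.006,0],[0,-0.006,0]],"roll":[0,0,0,0,0],"fingers":[-1,-1,-1,-1,-1]}' 40
```

```text
time_s: 40.4
position: [0.5185, -0.4049, 0.1152]
orientation: [-3.078, 1.563, 1.638]
force: [-4.3, 20.7, 16.3]
opening: 0.0186
```

```bash
python3 -m inch '{"xyz":[[0,0.004,0],[0,0.004,0],[0,0.004,0],[0,0.004,0],[0,0.004,0]],"roll":[0,0,0,0,0],"fingers":[-1,0.2,0.2,0.2,0.2]}' 30
python3 -m inch '{"xyz":[[0,0,0.04],[0,0,0.08],[0,0.035,0.1],[0,0.07,0.12],[0,0.105,0.13]],"roll":[0,0,0,0,0],"fingers":[0.65,0.65,0.65,0.65,0.65]}' 30
python3 -m inch '{"xyz":[[0,0.035,0],[0,0.04,0],[0,0.04,0],[0,0.04,0],[0,0.04,0]],"roll":[0,0,0,0,0],"fingers":[0.65,0.65,0.65,0.65,0.65]}' 30
python3 - <<'E'
from h import *
s,R=st()
cv2.imwrite("pics/w23.png",env.snapshot("wrist"))
crop(env.snapshot("scene"),110,90,310,230,4,"pics/s23.png")
E
```

```text
time_s: 40.82
position: [0.5191, -0.406, 0.1144]
orientation: [1.01, 1.57, -0.56]
force: [-0.4, 0.8, -0.2]
opening: 0.0513
time_s: 41.23
position: [0.5195, -0.3006, 0.247]
orientation: [0.987, 1.567, -0.585]
force: [1.7, 0.6, -0.4]
opening: 0.0706
time_s: 41.65
position: [0.5189, -0.2617, 0.244]
orientation: [-0.371, 1.571, -1.942]
force: [-0.1, -0.1, -0.3]
opening: 0.0705
t 41.65 pos [ 0.5189 -0.2617  0.244 ] jawdeg 0.0 q6 0.98 F [-0.1 -0.1 -0.3] open 0.0705
```

View pics/w23.png

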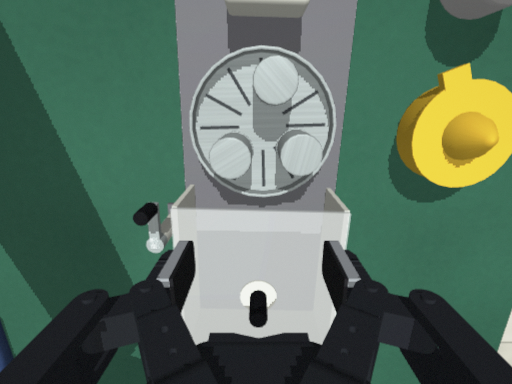

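View pics/s23.png

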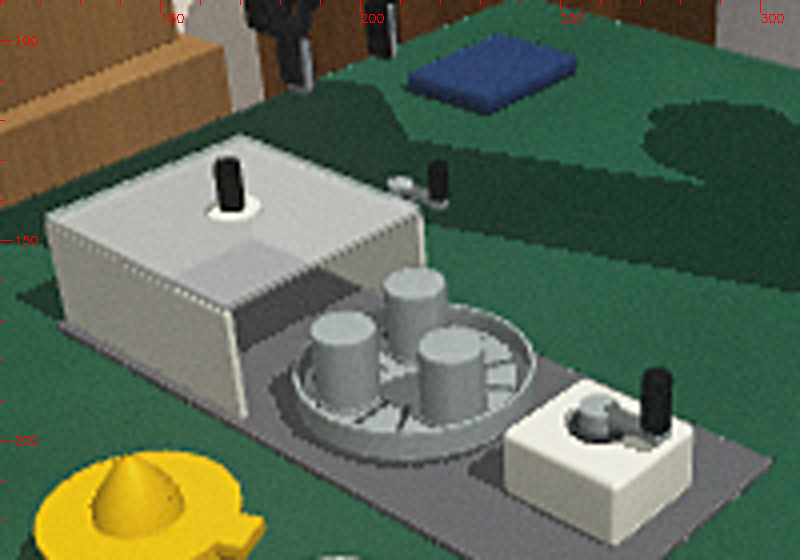

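```bash
python3 - <<'E'
from h import *
s,R=st()
for n,u,v in(("P",275,80),("Q",232,157),("S",303,153)):print(n,wpix2w(u,v,.082,s,R))
print("basket",wpix2w(263,121,.04,s,R),"latch ax",wpix2w(155,244,.104,s,R),"peg foot",wpix2w(153,214,.104,s,R))
E
```

```text
t 41.75 pos [ 0.5187 -0.2618  0.2438] jawdeg -0.0 q6 0.98 F [-0.8 -0.8 -0.1] open 0.0702
P [ 0.53624293 -0.15957591  0.082     ]
Q [ 0.49013786 -0.23850763  0.082     ]
S [ 0.5684072  -0.23411054  0.082     ]
basket [ 0.52492279 -0.2022316   0.04      ] latch ax [ 0.40187469 -0.33399234  0.104     ] peg foot [ 0.40388375 -0.29736082  0.104     ]
```

```bash
python3 -m inch '{"xyz":[[0.007,0.035,0],[0.015,0.07,0],[0.015,0.094,-0.02],[0.015,0.094,-0.06],[0.015,0.094,-0.09]],"roll":[0,0,0,0,0],"fingers":[0.65,0.65,0.65,0.65,0.65]}' 30
python3 -m inch '{"xyz":[[0,0,-0.015],[0,0,-0.02],[0,0,-0.02],[0,0,-0.02],[0,0,-0.02]],"roll":[0,0,0,0,0],"fingers":[0.65,0.65,0.65,0.65,0.65]}' 30
python3 - <<'E'
from h import *
s,R=st()
cv2.imwrite("pics/w24.png",env.snapshot("wrist"))
wproj([[.5335,-.166,.082]],s,R)
E
```

```text
time_s: 42.17
position: [0.5341, -0.166, 0.1528]
orientation: [1.154, 1.57, -0.415]
force: [0.4, 0.5, -0.9]
opening: 0.0703
time_s: 42.58
position: [0.5348, -0.1675, 0.1357]
orientation: [1.14, 1.569, -0.431]
force: [0.7, 0.4, 1.0]
opening: 0.0705
t 42.58 pos [ 0.5348 -0.1675  0.1357] jawdeg 0.0 q6 1.14 F [0.7 0.4 1. ] open 0.0705
[255.82686453 211.03695672] 0.2098444242889141
```

View pics/w24.png

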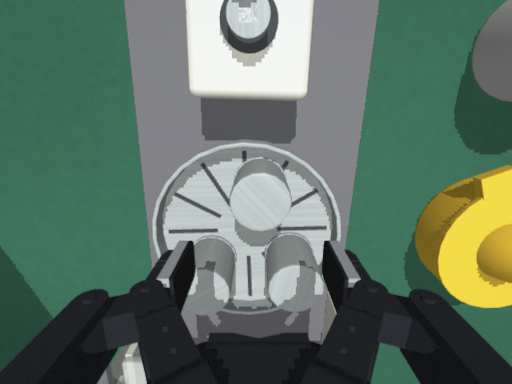

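```bash
python3 -m inch '{"xyz":[[0.0025,0.0065,-0.01],[0.0025,0.0065,-0.04],[0.0025,0.0065,-0.07],[0.0025,0.0065,-0.088],[0.0025,0.0065,-0.088]],"roll":[0,0,0,0,0],"fingers":[0.65,0.65,0.65,0.65,0.65]}' 30
python3 -m inch '{"xyz":[[0,0,0],[0,0,0],[0,0,0],[0,0,0],[0,0,0]],"roll":[0,0,0,0,0],"fingers":[-0.2,-0.2,-0.2,-0.2,-0.2]}' 30
python3 -m inch '{"xyz":[[0,0,0.03],[0,0,0.065],[0,0,0.1],[0,0,0.135],[0,0,0.15]],"roll":[0,0,0,0,0],"fingers":[-0.2,-0.2,-0.2,-0.2,-0.2]}' 30
python3 - <<'E'
from h import *
s,R=st()
cv2.imwrite("pics/w25.png",env.snapshot("wrist"))
E
```

```text
time_s: 43.05
position: [0.534, -0.1585, 0.0428]
orientation: [-2.017, 1.565, 2.697]
force: [-1.0, 0.6, 0.5]
opening: 0.0706
time_s: 43.47
position: [0.5373, -0.1604, 0.0476]
orientation: [1.189, 1.568, -0.381]
force: [0.3, 0.7, 5.8]
opening: 0.0474
time_s: 43.88
position: [0.538, -0.1608, 0.2015]
orientation: [1.151, 1.565, -0.419]
force: [0.6, -1.0, -0.6]
opening: 0.047
t 43.88 pos [ 0.538  -0.1608  0.2015] jawdeg 0.1 q6 1.15 F [ 0.6 -1.  -0.6] open 0.0470
```

View pics/w25.png

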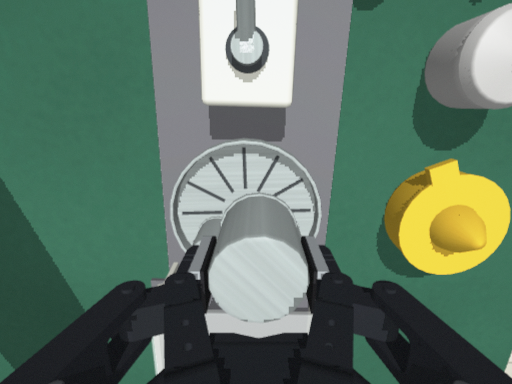

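```bash
python3 -m inch '{"xyz":[[-0.007,0.035,0],[-0.014,0.07,0],[-0.021,0.105,0],[-0.028,0.14,0],[-0.035,0.175,0]],"roll":[0,0,0,0,0],"fingers":[-0.2,-0.2,-0.2,-0.2,-0.2]}' 30
python3 -m inch '{"xyz":[[-0.01,0.035,0],[-0.018,0.07,0],[-0.026,0.105,0],[-0.034,0.14,0],[-0.04,0.175,0]],"roll":[0,0,0,0,0],"fingers":[-0.2,-0.2,-0.2,-0.2,-0.2]}' 30
python3 -m inch '{"xyz":[[-0.01,0.035,0],[-0.02,0.07,0],[-0.03,0.1,0],[-0.037,0.111,-0.03],[-0.037,0.111,-0.07]],"roll":[0,0,0,0,0],"fingers":[-0.2,-0.2,-0.2,-0.2,-0.2]}' 30
python3 - <<'E'
from h import *
s,R=st()
i=env.snapshot("scene");crop(i,300,150,460,310,4,"pics/s26.png")
cv2.imwrite("pics/w26.png",env.snapshot("wrist"))
E
```

```text
time_s: 44.35
position: [0.5005, 0.0163, 0.1963]
orientation: [2.014, 1.571, 0.444]
force: [0.9, 0.2, -1.4]
opening: 0.0471
time_s: 44.77
position: [0.4602, 0.1915, 0.1964]
orientation: [1.971, 1.571, 0.401]
force: [1.3, -0.3, -1.1]
opening: 0.0472
time_s: 45.18
position: [0.4252, 0.3049, 0.1281]
orientation: [2.169, 1.564, 0.603]
force: [1.5, -0.6, -2.1]
opening: 0.0475
t 45.18 pos [0.4252 0.3049 0.1281] jawdeg 0.3 q6 2.05 F [ 1.5 -0.6 -2.1] open 0.0475
```

View pics/s26.png

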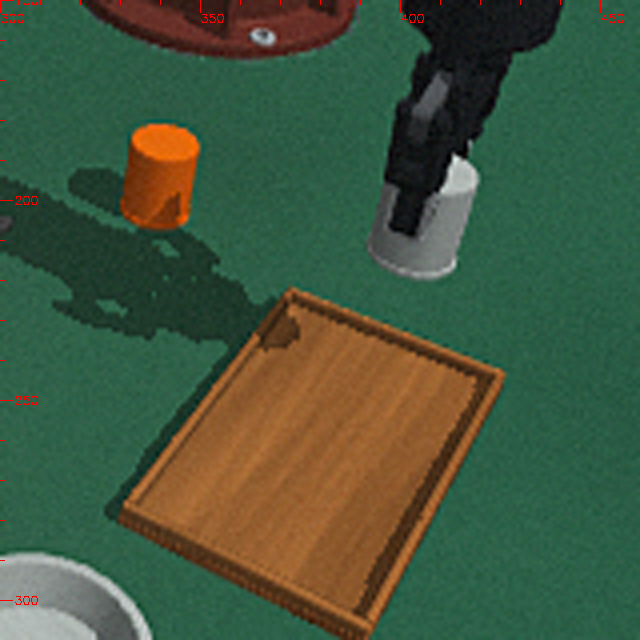

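View pics/w26.png

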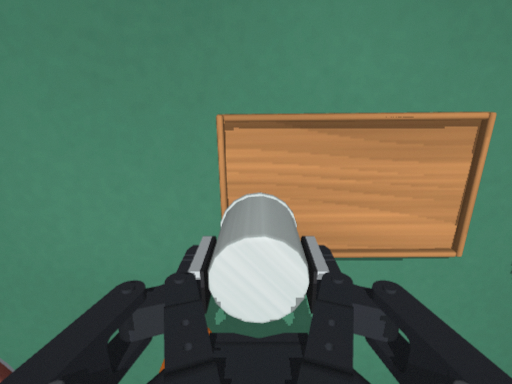

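```bash
python3 - <<'E'
from h import *
s,R=st()
for p in((219,116),(494,114),(462,257)):print(wpix2w(*p,.016,s,R))
E
```

```text
t 45.28 pos [0.4202 0.2998 0.1218] jawdeg 0.2 q6 2.05 F [-0.7 -1.3 -1.8] open 0.0474
[0.38586137 0.36819492 0.016     ]
[0.62107549 0.37051869 0.016     ]
[0.6257616 0.2317622 0.016    ]
```

```bash
python3 -m inch '{"xyz":[[0.005,0,-0.025],[0.005,0,-0.05],[0.005,0,-0.07],[0.005,0,-0.082],[0.005,0,-0.085]],"roll":[0,0,0,0,0],"fingers":[-0.2,-0.2,-0.2,-0.2,-0.2]}' 30
python3 -m inch '{"xyz":[[0,0,0],[0,0,0],[0,0,0],[0,0,0],[0,0,0]],"roll":[0,0,0,0,0],"fingers":[-0.2,-0.2,-0.2,-0.2,-0.2]}' 30
```

```text
time_s: 45.7
position: [0.429, 0.3001, 0.0408]
orientation: [-1.062, 1.569, -2.633]
force: [-0.7, -0.7, -0.1]
opening: 0.0475
time_s: 46.12
position: [0.4299, 0.3012, 0.0422]
orientation: [2.07, 1.569, 0.5]
force: [-0.2, 0.0, -0.7]
opening: 0.0471
```

```bash
python3 -m inch '{"xyz":[[-0.004,0,-0.003],[-0.004,0,-0.006],[-0.004,0,-0.009],[-0.004,0,-0.01],[-0.004,0,-0.01]],"roll":[0,0,0,0,0],"fingers":[-0.2,-0.2,-0.2,-0.2,-0.2]}' 30
python3 -m inch '{"xyz":[[0,0,0],[0,0,0],[0,0,0],[0,0,0],[0,0,0]],"roll":[0,0,0,0,0],"fingers":[0.4,0.4,0.4,0.4,0.4]}' 30
python3 -m inch '{"xyz":[[0,0,0.04],[0,0,0.08],[0,0,0.12],[0,0,0.16],[0.01,-0.03,0.16]],"roll":[0,0,0,0,0],"fingers":[0.4,0.4,0.4,0.4,0.4]}' 30
```

```text
time_s: 46.53
position: [0.425, 0.3009, 0.0316]
orientation: [-1.5, 1.57, -3.069]
force: [-2.9, -1.1, 9.6]
opening: 0.0475
time_s: 46.95
position: [0.4253, 0.3009, 0.0312]
orientation: [-1.087, 1.571, -2.657]
force: [-0.6, -0.4, -0.3]
opening: 0.06
time_s: 47.37
position: [0.438, 0.2754, 0.1987]
orientation: [2.132, 1.559, 0.567]
force: [1.7, -0.2, -0.0]
opening: 0.0596
```

```bash
python3 -m inch '{"xyz":[[0.004,-0.038,0],[0.008,-0.076,0],[0.012,-0.114,0],[0.016,-0.152,0],[0.018,-0.19,0]],"roll":[0,0,0,0,0],"fingers":[0.42,0.42,0.42,0.42,0.42]}' 30
python3 -m inch '{"xyz":[[0.004,-0.038,0],[0.008,-0.076,0],[0.012,-0.114,0],[0.016,-0.152,0],[0.018,-0.19,0]],"roll":[0,0,0,0,0],"fingers":[0.42,0.42,0.42,0.42,0.42]}' 30
python3 -m inch '{"xyz":[[0.004,-0.038,0],[0.01,-0.076,0],[0.015,-0.114,0],[0.016,-0.13,-0.03],[0.016,-0.131,-0.06]],"roll":[0,0,0,0,0],"fingers":[0.42,0.42,0.42,0.42,0.42]}' 30
python3 - <<'E'
from h import *
s,R=st()
cv2.imwrite("pics/w27.png",env.snapshot("wrist"))
wproj([[.491,-.239,.082]],s,R)
E
```

```text
time_s: 47.78
position: [0.4534, 0.0792, 0.1914]
orientation: [1.511, 1.57, -0.058]
force: [0.8, 0.3, -0.7]
opening: 0.0606
time_s: 48.2
position: [0.4714, -0.1111, 0.1914]
orientation: [1.431, 1.57, -0.138]
force: [1.6, -0.6, 0.0]
opening: 0.0606
time_s: 48.62
position: [0.4889, -0.2449, 0.1317]
orientation: [0.846, 1.565, -0.728]
force: [-0.5, 0.9, -0.7]
opening: 0.0606
t 48.62 pos [ 0.4889 -0.2449  0.1317] jawdeg -0.2 q6 0.98 F [-0.5  0.9 -0.7] open 0.0606
[260.15709328 207.21791819] 0.2046167931560025
```

View pics/w27.png

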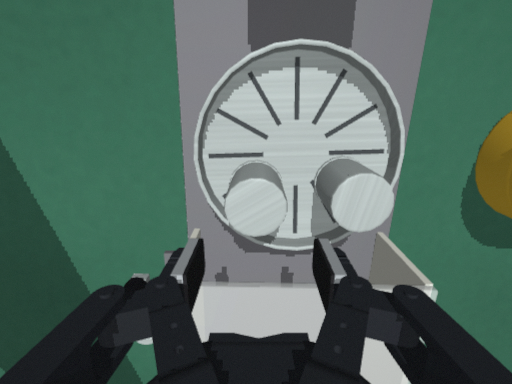

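```bash
python3 -m inch '{"xyz":[[0,0.005,-0.01],[0,0.005,-0.025],[0,0.005,-0.025],[0,0.005,-0.025],[0,0.005,-0.025]],"roll":[0,0,0,0,0],"fingers":[0.42,0.42,0.42,0.42,0.42]}' 30
python3 - <<'E'
from h import *
s,R=st()
cv2.imwrite("pics/w28.png",env.snapshot("wrist"))
wproj([[.488,-.238,.082]],s,R)
E
```

```text
time_s: 49.08
position: [0.4877, -0.235, 0.1074]
orientation: [0.988, 1.57, -0.581]
force: [0.6, 0.2, 0.6]
opening: 0.0606
t 49.08 pos [ 0.4877 -0.235   0.1074] jawdeg 0.1 q6 0.99 F [0.6 0.2 0.6] open 0.0606
[257.99285717 232.82913227] 0.18429775699440312
```

View pics/w28.png

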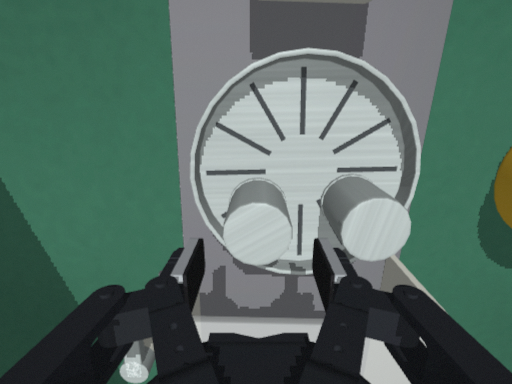

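```bash
python3 -m inch '{"xyz":[[0,-0.002,-0.015],[0,-0.002,-0.035],[0,-0.002,-0.05],[0,-0.002,-0.062],[0,-0.002,-0.062]],"roll":[0,0,0,0,0],"fingers":[0.42,0.42,0.42,0.42,0.42]}' 30
python3 -m inch '{"xyz":[[0,0,0],[0,0,0],[0,0,0],[0,0,0],[0,0,0]],"roll":[0,0,0,0,0],"fingers":[-0.2,-0.2,-0.2,-0.2,-0.2]}' 30
python3 -m inch '{"xyz":[[0,0,0.03],[0,0,0.065],[0,0,0.1],[0,0,0.135],[0,0,0.15]],"roll":[0,0,0,0,0],"fingers":[-0.2,-0.2,-0.2,-0.2,-0.2]}' 30
python3 - <<'E'
from h import *
s,R=st()
cv2.imwrite("pics/w29.png",env.snapshot("wrist"))
E
```

```text
time_s: 49.55
position: [0.4865, -0.2364, 0.0432]
orientation: [-2.147, 1.569, 2.567]
force: [-0.6, 0.7, -0.4]
opening: 0.0606
time_s: 49.97
position: [0.4879, -0.2374, 0.0452]
orientation: [0.984, 1.569, -0.585]
force: [-0.2, -0.3, 4.4]
opening: 0.0471
time_s: 50.38
position: [0.4888, -0.238, 0.1991]
orientation: [0.99, 1.565, -0.58]
force: [0.7, -0.6, -1.0]
opening: 0.0475
t 50.38 pos [ 0.4888 -0.238   0.1991] jawdeg 0.1 q6 0.98 F [ 0.7 -0.6 -1. ] open 0.0475
```

View pics/w29.png

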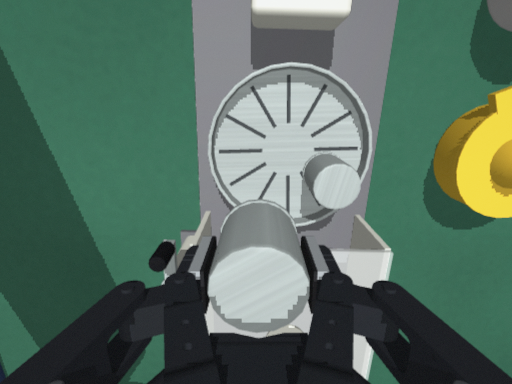

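```bash
python3 -m inch '{"xyz":[[0.001,0.038,0],[0.002,0.076,0],[0.003,0.114,0],[0.004,0.152,0],[0.006,0.19,0]],"roll":[0,0,0,0,0],"fingers":[-0.2,-0.2,-0.2,-0.2,-0.2]}' 30
python3 -m inch '{"xyz":[[0.001,0.038,0],[0.002,0.076,0],[0.003,0.114,0],[0.004,0.152,0],[0.006,0.19,0]],"roll":[0,0,0,0,0],"fingers":[-0.2,-0.2,-0.2,-0.2,-0.2]}' 30
python3 -m inch '{"xyz":[[0.001,0.038,0],[0.002,0.076,0],[0.003,0.114,0],[0.004,0.152,0],[0.006,0.172,-0.01]],"roll":[0,0,0,0,0],"fingers":[-0.2,-0.2,-0.2,-0.2,-0.2]}' 30
python3 -m inch '{"xyz":[[0,0,-0.025],[0,0,-0.05],[0,0,-0.07],[0,0,-0.09],[0,0,-0.09]],"roll":[0,0,0,0,0],"fingers":[-0.2,-0.2,-0.2,-0.2,-0.2]}' 30
python3 - <<'E'
from h import *
s,R=st()
cv2.imwrite("pics/w30.png",env.snapshot("wrist"))
E
```

```text
time_s: 50.85
position: [0.4927, -0.0454, 0.1941]
orientation: [-1.962, 1.57, 2.751]
force: [0.9, -0.4, -1.3]
opening: 0.0472
time_s: 51.27
position: [0.4986, 0.1448, 0.1942]
orientation: [-1.205, 1.571, -2.775]
force: [1.3, -0.5, -1.3]
opening: 0.0475
time_s: 51.68
position: [0.5054, 0.3192, 0.1854]
orientation: [2.346, 1.568, 0.778]
force: [0.1, -0.9, -1.2]
opening: 0.0474
time_s: 52.1
position: [0.5025, 0.3138, 0.0902]
orientation: [-1.136, 1.564, -2.705]
force: [-0.5, -0.9, -0.9]
opening: 0.0472
t 52.10 pos [0.5025 0.3138 0.0902] jawdeg 0.1 q6 2.00 F [-0.5 -0.9 -0.9] open 0.0472
```

View pics/w30.png

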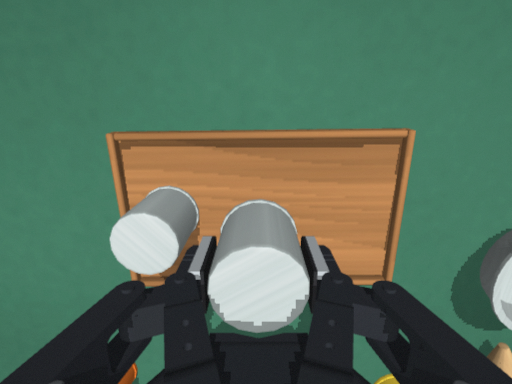

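```bash
python3 -m inch '{"xyz":[[0.002,0,-0.02],[0.002,0,-0.035],[0.002,0,-0.048],[0.002,0,-0.055],[0.002,0,-0.057]],"roll":[0,0,0,0,0],"fingers":[-0.2,-0.2,-0.2,-0.2,-0.2]}' 30
python3 -m inch '{"xyz":[[0,0,0],[0,0,0],[0,0,0],[0,0,0],[0,0,0]],"roll":[0,0,0,0,0],"fingers":[-0.2,-0.2,-0.2,-0.2,-0.2]}' 30
```

```text
time_s: 52.57
position: [0.5073, 0.3149, 0.0373]
orientation: [-1.144, 1.57, -2.714]
force: [-1.4, 0.3, -1.8]
opening: 0.047
time_s: 52.98
position: [0.5077, 0.3151, 0.0379]
orientation: [2.007, 1.57, 0.437]
force: [1.1, -0.4, -1.3]
opening: 0.047
```

```bash
python3 -m inch '{"xyz":[[-0.001,0,-0.003],[-0.001,0,-0.006],[-0.001,0,-0.008],[-0.001,0,-0.008],[-0.001,0,-0.008]],"roll":[0,0,0,0,0],"fingers":[-0.2,-0.2,-0.2,-0.2,-0.2]}' 30
python3 -m inch '{"xyz":[[0,0,0],[0,0,0],[0,0,0],[0,0,0],[0,0,0]],"roll":[0,0,0,0,0],"fingers":[0.4,0.4,0.4,0.4,0.4]}' 30
python3 -m inch '{"xyz":[[0,0,0.04],[0,0,0.08],[0,0,0.12],[0,0,0.155],[0,-0.03,0.165]],"roll":[0,0,0,0,0],"fingers":[0.4,0.4,0.4,0.4,0.4]}' 30
```

```text
time_s: 53.4
position: [0.5061, 0.3149, 0.0293]
orientation: [-1.201, 1.57, -2.771]
force: [-0.9, 0.4, 2.2]
opening: 0.0473
time_s: 53.82
position: [0.5064, 0.315, 0.0293]
orientation: [1.899, 1.571, 0.329]
force: [0.5, 0.3, -0.1]
opening: 0.0599
time_s: 54.23
position: [0.5089, 0.289, 0.2002]
orientation: [2.116, 1.561, 0.549]
force: [1.5, -0.2, -0.0]
opening: 0.0598
```

```bash
python3 -m inch '{"xyz":[[0.004,-0.038,0],[0.008,-0.076,0],[0.012,-0.114,0],[0.016,-0.152,0],[0.02,-0.19,0]],"roll":[0,0,0,0,0],"fingers":[0.65,0.65,0.65,0.65,0.65]}' 30
python3 -m inch '{"xyz":[[0.004,-0.038,0],[0.008,-0.076,0],[0.012,-0.114,0],[0.016,-0.152,0],[0.02,-0.19,0]],"roll":[0,0,0,0,0],"fingers":[0.65,0.65,0.65,0.65,0.65]}' 30
python3 -m inch '{"xyz":[[0.004,-0.038,0],[0.01,-0.076,0],[0.017,-0.114,0],[0.02,-0.133,-0.03],[0.02,-0.133,-0.065]],"roll":[0,0,0,0,0],"fingers":[0.65,0.65,0.65,0.65,0.65]}' 30
python3 -m inch '{"xyz":[[0,0,-0.015],[0,0,-0.02],[0,0,-0.02],[0,0,-0.02],[0,0,-0.02]],"roll":[0,0,0,0,0],"fingers":[0.65,0.65,0.65,0.65,0.65]}' 30
python3 - <<'E'
from h import *
s,R=st()
cv2.imwrite("pics/w31.png",env.snapshot("wrist"))
wproj([[.569,-.235,.082]],s,R)
E
```

```text
time_s: 54.65
position: [0.5262, 0.0933, 0.1945]
orientation: [1.607, 1.57, 0.037]
force: [1.1, 0.7, 0.2]
opening: 0.0706
time_s: 55.07
position: [0.5462, -0.097, 0.1945]
orientation: [1.361, 1.57, -0.209]
force: [0.2, 0.2, 0.4]
opening: 0.0704
time_s: 55.48
position: [0.5687, -0.2338, 0.1306]
orientation: [0.932, 1.563, -0.642]
force: [0.2, -0.1, -0.3]
opening: 0.0706
time_s: 55.9
position: [0.5674, -0.2282, 0.111]
orientation: [1.064, 1.568, -0.505]
force: [0.1, 0.0, 0.3]
opening: 0.0707
t 55.90 pos [ 0.5674 -0.2282  0.111 ] jawdeg 0.1 q6 1.07 F [0.1 0.  0.3] open 0.0707
[259.90821535 235.45402622] 0.18891946164641468
```

View pics/w31.png

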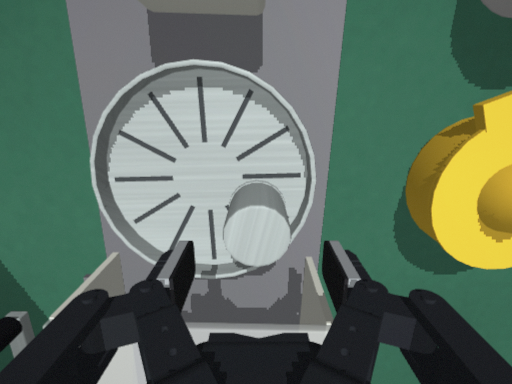

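```bash
python3 -m inch '{"xyz":[[0,-0.005,-0.015],[0,-0.005,-0.035],[0,-0.005,-0.05],[0,-0.005,-0.065],[0,-0.005,-0.066]],"roll":[0,0,0,0,0],"fingers":[0.65,0.65,0.65,0.65,0.65]}' 30
python3 -m inch '{"xyz":[[0,0,0],[0,0,0],[0,0,0],[0,0,0],[0,0,0]],"roll":[0,0,0,0,0],"fingers":[-0.2,-0.2,-0.2,-0.2,-0.2]}' 30
python3 -m inch '{"xyz":[[0,0,0.03],[0,0,0.065],[0,0,0.1],[0,0,0.135],[0,0,0.15]],"roll":[0,0,0,0,0],"fingers":[-0.2,-0.2,-0.2,-0.2,-0.2]}' 30
python3 - <<'E'
from h import *
s,R=st()
cv2.imwrite("pics/w32.png",env.snapshot("wrist"))
crop(env.snapshot("scene"),300,150,460,310,4,"pics/s32.png")
E
```

```text
time_s: 56.37
position: [0.5655, -0.2324, 0.042]
orientation: [-2.074, 1.569, 2.64]
force: [-0.9, -0.5, -0.5]
opening: 0.0705
time_s: 56.78
position: [0.5674, -0.2335, 0.0449]
orientation: [1.097, 1.568, -0.473]
force: [0.1, 1.2, 7.0]
opening: 0.0475
time_s: 57.2
position: [0.568, -0.2339, 0.1988]
orientation: [1.062, 1.564, -0.508]
force: [1.8, -0.2, -1.2]
opening: 0.0473
t 57.20 pos [ 0.568  -0.2339  0.1988] jawdeg 0.1 q6 1.06 F [ 1.8 -0.2 -1.2] open 0.0473
```

View pics/w32.png

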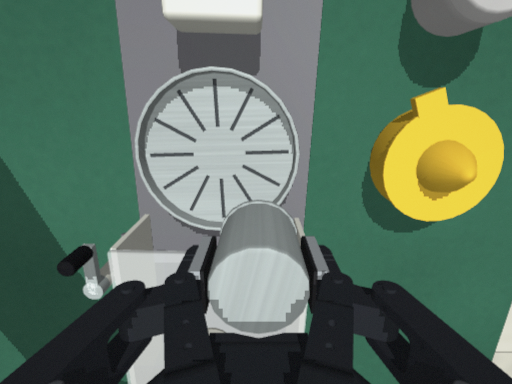

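View pics/s32.png

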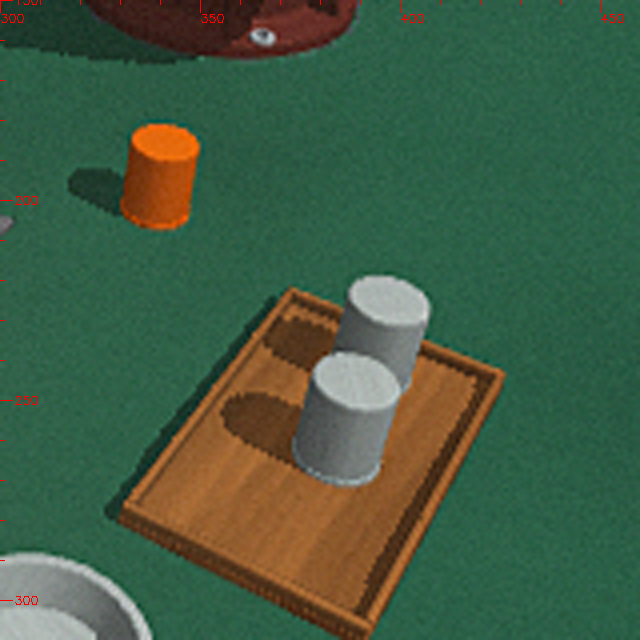

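```bash
python3 -m inch '{"xyz":[[0.001,0.037,0],[0.002,0.074,0],[0.003,0.111,0],[0.004,0.148,0],[0.006,0.185,0]],"roll":[0,0,0,0,0],"fingers":[-0.2,-0.2,-0.2,-0.2,-0.2]}' 30
python3 -m inch '{"xyz":[[0.001,0.037,0],[0.002,0.074,0],[0.003,0.111,0],[0.004,0.148,0],[0.006,0.185,0]],"roll":[0,0,0,0,0],"fingers":[-0.2,-0.2,-0.2,-0.2,-0.2]}' 30
python3 -m inch '{"xyz":[[0.001,0.037,0],[0.002,0.074,0],[0.003,0.111,0],[0.004,0.148,0],[0.006,0.164,-0.01]],"roll":[0,0,0,0,0],"fingers":[-0.2,-0.2,-0.2,-0.2,-0.2]}' 30
python3 -m inch '{"xyz":[[0,0,-0.025],[0,0,-0.05],[0,0,-0.07],[0,0,-0.09],[0,0,-0.09]],"roll":[0,0,0,0,0],"fingers":[-0.2,-0.2,-0.2,-0.2,-0.2]}' 30
python3 - <<'E'
from h import *
s,R=st()
cv2.imwrite("pics/w33.png",env.snapshot("wrist"))
E
```

```text
time_s: 57.72
position: [0.5713, -0.0463, 0.1922]
orientation: [-1.806, 1.569, 2.907]
force: [0.7, -0.4, -0.3]
opening: 0.0474
time_s: 58.13
position: [0.5773, 0.1387, 0.1922]
orientation: [-1.441, 1.569, -3.01]
force: [1.3, -0.2, -1.3]
opening: 0.0471
time_s: 58.55
position: [0.5839, 0.3055, 0.1835]
orientation: [2.561, 1.569, 0.994]
force: [-0.0, 0.1, -1.0]
opening: 0.0473
time_s: 58.97
position: [0.581, 0.2993, 0.0878]
orientation: [-1.185, 1.562, -2.755]
force: [-0.7, -0.2, -2.4]
opening: 0.0472
t 58.97 pos [0.581  0.2993 0.0878] jawdeg 0.0 q6 1.93 F [-0.7 -0.2 -2.4] open 0.0472
```

View pics/w33.png

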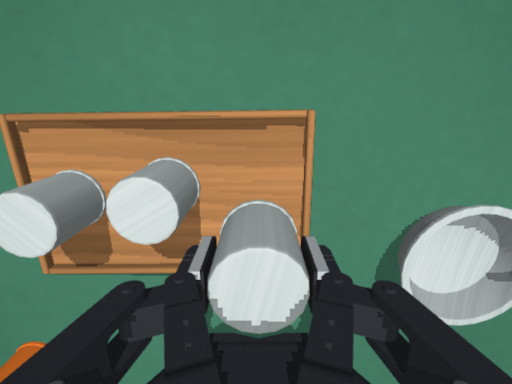

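```bash
python3 -m inch '{"xyz":[[0,0,-0.02],[0,0,-0.035],[0,0,-0.048],[0,0,-0.055],[0,0,-0.056]],"roll":[0,0,0,0,0],"fingers":[-0.2,-0.2,-0.2,-0.2,-0.2]}' 30
python3 -m inch '{"xyz":[[0,0,0],[0,0,0],[0,0,0],[0,0,0],[0,0,0]],"roll":[0,0,0,0,0],"fingers":[-0.2,-0.2,-0.2,-0.2,-0.2]}' 30
```

```text
time_s: 59.43
position: [0.584, 0.3006, 0.0368]
orientation: [-1.145, 1.57, -2.715]
force: [-0.4, 0.0, -1.2]
opening: 0.0473
time_s: 59.85
position: [0.5847, 0.3011, 0.038]
orientation: [1.897, 1.57, 0.327]
force: [0.3, 0.2, -2.2]
opening: 0.0471
```

```bash
python3 -m inch '{"xyz":[[-0.001,-0.003,-0.003],[-0.001,-0.003,-0.006],[-0.001,-0.003,-0.009],[-0.001,-0.003,-0.009],[-0.001,-0.003,-0.009]],"roll":[0,0,0,0,0],"fingers":[-0.2,-0.2,-0.2,-0.2,-0.2]}' 30
python3 -m inch '{"xyz":[[0,0,0],[0,0,0],[0,0,0],[0,0,0],[0,0,0]],"roll":[0,0,0,0,0],"fingers":[0.4,0.4,0.4,0.4,0.4]}' 30
python3 -m inch '{"xyz":[[0,0,0.04],[0,0,0.08],[0,0,0.12],[0,0,0.16],[-0.035,-0.02,0.18]],"roll":[0,0,0,0,0],"fingers":[0.4,0.4,0.4,0.4,0.4]}' 30
python3 -m inch '{"xyz":[[-0.035,-0.02,0],[-0.07,-0.04,0],[-0.105,-0.06,0],[-0.14,-0.08,0],[-0.175,-0.1,0]],"roll":[0,0,0,0,0],"fingers":[0.4,0.4,0.4,0.4,0.4]}' 30
python3 -m inch '{"xyz":[[-0.01,-0.02,0],[-0.02,-0.04,0],[-0.03,-0.06,0],[-0.03,-0.08,0],[-0.03,-0.08,0]],"roll":[0,0,0,0,0],"fingers":[0.4,0.4,0.4,0.4,0.4]}' 30
python3 - <<'E'
from h import *
s,R=st()
i=env.snapshot("top");cv2.imwrite("pics/t34.png",cv2.resize(i,None,fx=1.5625,fy=1.5625))
cv2.imwrite("pics/s34.png",env.snapshot("scene"))
E
```

```text
time_s: 60.27
position: [0.5833, 0.2978, 0.0286]
orientation: [0.442, 1.571, -1.128]
force: [-2.0, -2.1, 6.0]
opening: 0.0475
time_s: 60.68
position: [0.5832, 0.2979, 0.0281]
orientation: [-1.284, 1.571, -2.853]
force: [0.2, 0.3, 0.7]
opening: 0.0598
time_s: 61.1
position: [0.5589, 0.2826, 0.2132]
orientation: [1.942, 1.556, 0.372]
force: [-0.3, -0.4, 1.1]
opening: 0.0598
time_s: 61.52
position: [0.3741, 0.1786, 0.2067]
orientation: [1.654, 1.571, 0.084]
force: [0.7, -0.7, 1.3]
opening: 0.0595
time_s: 61.93
position: [0.3454, 0.0974, 0.2071]
orientation: [0.673, 1.57, -0.898]
force: [1.0, -0.3, 0.4]
opening: 0.06
t 61.93 pos [0.3454 0.0974 0.2071] jawdeg -0.0 q6 1.64 F [ 1.  -0.3  0.4] open 0.0600
```

View pics/t34.png

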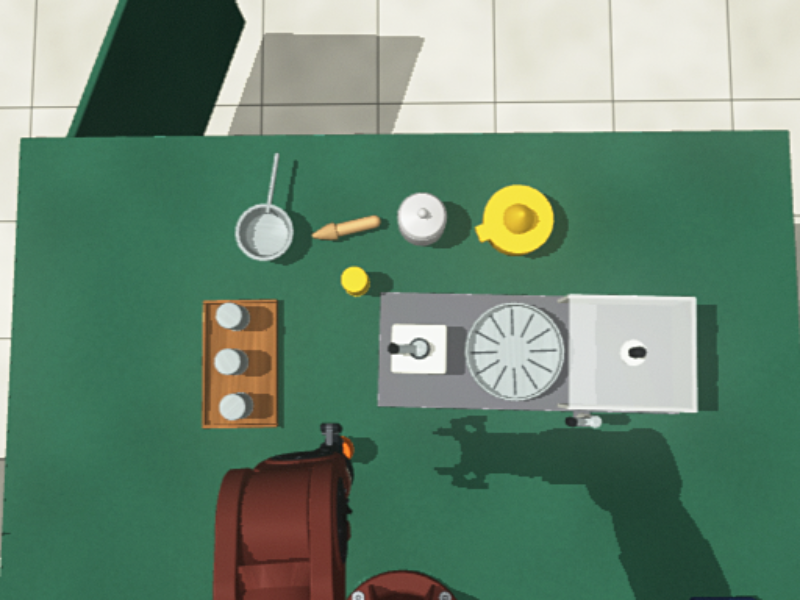

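View pics/s34.png

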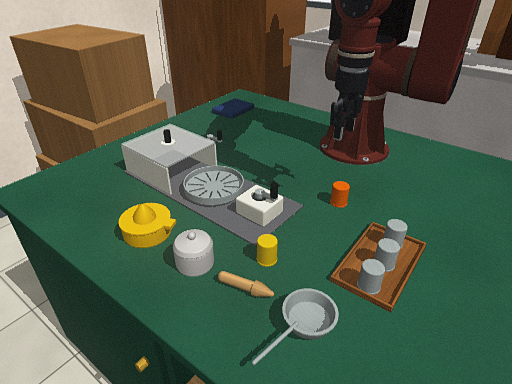

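```bash
python3 -c "
from workcell import env
env.job_done()"
```

```text
the job is handed in; nothing more can be done
```

The whole sequence was carried out in the order asked and handed in at about 62 s, of 210 s allowed. There were three grey cups. I stood all three in the basket, slid the hood to its home stop and swung the latch across to its stop. I then turned the crank about 3⅓ turns clockwise by its knob, swung the latch back, slid the hood to its rear stop and set the cups in the tray.

**Last checks:** the final top and scene pictures show:
- All three cups stand upside down in the tray, and the basket is empty.
- The hood is back and the latch points to the open side.
- The crank arm points along +y, which fits about 20.4 rad, against the 17.8 rad needed. I counted the turns from the knob's path, as there is no direct reading of the crank.
- The orange and yellow look-alikes and the things at the far edge are where they started.
- The gripper was clear of everything.

**Disagreements and loads:**
- The wrist and top cameras differed by 2 to 8 mm in places, mostly in y. I corrected for this at each grasp, and no grasp failed.
- The end-of-call tool force peaked at about 43 N, when the hood met its home stop with the fingers gripping the post. I cannot tell whether that counts against the 40 N limit, which is on the arm and the gripper's body. Every other reading stayed below about 30 N.

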